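# Pack the used bur box into the transport box and latch it shut

## Task

Get the used bur box ready to be carried to the decontamination room: lay it flat on the floor of the open transport box and shut the box's lid. Then hook the wire loop of the toggle latch over the keeper on the lid and press the latch lever right down against the box, so that the lid is drawn tight on its seal. Leave the bottles and the needle carton standing where they are.

Things in the scene. Friction and masses are not known exactly. Their poses are not given: they have to be found in the camera images.
- transport_box: Fixed pale grey box for carrying used instruments, 116 (x) x 176 (y) mm outside, walls 4 mm, rim 85 mm above the worktop. Origin: centre of its underside; x points to the hinge side, so the latch side faces -x, to the robot; z up. Inside 108 x 168 mm; its flat floor (ribbed drip grid) lies 28 mm above the origin. Grips stick out 11 mm from both ends at 56 to 70 mm height.
- box_lid (a joint): Blue-green lid, 116 x 176 mm, 18 mm high, 0.22 kg, hinged along the rear rim; rad: 0 drawn tight on the seal, about 0.03 lying shut but loose on the springy seal, 1.57 upright, 1.9 stop. Stiff, damped hinge: stays where left near upright; tipped forward below about 0.85 it sinks shut by itself in 1 to 2 s. Starts 1.55 to 1.75.
- lid_hinge (a point): On the lid's hinge line, middle of the rear rim, 85 mm up (box frame x +58 mm). The lid turns about the box's y axis.
- lid_front_edge (a point): Middle of the lid's free edge, on its outer face, 116 mm from the hinge line and 18 mm out from it along the lid's thickness; it is the highest part of the lid when this stands open.
- keeper_seat (a point): Seat of the 28 mm wide steel keeper on the lid's front: where the centre of the loop's crossbar must lie. A shelf with an upturned lip: slot 9 mm wide, open at the top when the lid is shut. The seat is 24.5 mm in front of the lid and box wall, 2 mm above the shelf, 96.5 mm above the worktop when tight, 99.5 when loose.
- keeper_lip (a point): Middle of the top edge of the keeper's lip, 5.5 mm in front of the seat (towards the robot) and 6.5 mm above it; the lip is 3 mm thick. The crossbar (radius 2 mm) must pass over it and drop in behind it.
- latch_lever (a joint): Steel toggle lever on the box's front, 34 mm wide, 49 mm long, red thumb pad; rad: 0 pressed down flat against the box, tip down; pi/2 sticking straight out to the robot; 2.6 stop. Stays where left (friction 0.022 N m). Dead centre, past which it holds itself shut, is at about 0.2; with the loop hooked, pressing needs up to about 6 N on the pad. Starts 0.8 to 1.3.
- lever_pivot (a point): The lever's fixed pivot: 24 mm in front of the box's front wall (box frame x -82 mm), 70 mm up; axis along the box's y.
- lever_pad (a point): On the outer face of the lever, where to press it: 32 mm from the pivot towards the tip and 7 mm off the pivot line; moves with the lever, 38 mm above the worktop when the lever is down.
- latch_bail (a joint): Loop of 4 mm steel wire hinged on the lever, 40 mm wide inside (passes outside lever and keeper), crossbar 41.5 mm from its hinge; rad relative to the lever: 0 when latched, growing as it swings away from the lid, -0.6 to 3.3. Its lean from upright to the robot = value - lever + 0.18. Stays where left (0.011 N m); pulling it swings the lever along. Starts 2.1 to 2.7.
- bail_hinge (a point): The loop's hinge line on the lever, 14 mm from the pivot towards the tip and 5 mm behind the lever's pivot line (on the box side when the lever is down).
- bail_bar (a point): Middle of the loop's crossbar (parallel to the box's y). The bar ends in round dark heads, 8 mm across, 56 mm wide over both: it can be held there and turns between the fingers. It can be moved between 27 and 56 mm from the lever pivot.
- bur_box: Closed teal box with clear lid, 58 mm (x, 65 with its catch on -x) x 92 (y) x 39 mm high, 0.11 to 0.21 kg; origin at the centre of its underside, z up. Its lid is fixed shut. Grasp across x.
- capsule_mixer: Fixed beige machine on a 310 x 230 mm base, 336 mm tall, standing between the bur box and the transport box; origin under its centre. Turned cornerwise: its base's nearest corner is at world x 0.46, y 0.08, its top reaches forward to x 0.54. Carry things round in front of it.
- soap_bottle: Tall white bottle with pink cap, 69 mm wide, 230 mm tall, origin under its centre. Not to be moved.
- dropper_bottle: Brown dropper bottle, 34 mm wide, 109 mm tall, origin under its centre. Not to be moved.
- clear_bottle: Clear bottle with white cap, 45 mm wide, 136 mm tall, origin under its centre. Not to be moved.
- needle_box: White and orange carton, 45 x 95 x 52 mm, origin under its centre. Not to be moved.

How it is judged:
On the way, in this order (a step that is already met when the one before it is completed fails the run):
1. the bur box lies flat on the floor of the transport box (x of bur_box in the frame of transport_box between -0.035 and 0.035 m and y of bur_box in the frame of transport_box between -0.07 and 0.07 m and z of bur_box in the frame of transport_box between 0.024 and 0.034 m and angle between bur_box's own z axis and vertical below 0.12 rad), for 0.2 s.
2. the lid is shut over it (all of step 1 and value of joint box_lid below 0.08 rad), for 0.2 s.
3. the wire loop is hooked over the keeper while the lever is still up (distance between bail_bar and keeper_seat below 0.006 m and value of joint latch_lever above 0.4 rad), for 0.2 s.
4. the lever is pressed down and the lid drawn tight (distance between bail_bar and keeper_seat below 0.006 m and value of joint latch_lever below 0.12 rad and value of joint box_lid below 0.015 rad), for 0.2 s.
At the end, for the whole second after the job is handed in: Bur box flat on the transport box's floor (tilt under 0.12 rad), lid drawn tight (under 0.015 rad), loop's crossbar within 6 mm of the keeper's seat, lever down (under 0.12 rad), all at rest (all of step 1 and all of step 4 and linear speed of bur_box below 0.02 m/s); the robot touches nothing.
It fails at once if the soap bottle is shifted by more than 3 cm or tipped (distance of soap_bottle from where it was at the start of the episode above 0.03 m or angle between soap_bottle's own z axis and vertical above 0.35 rad).
It fails at once if the dropper bottle is shifted by more than 3 cm or tipped (distance of dropper_bottle from where it was at the start of the episode above 0.03 m or angle between dropper_bottle's own z axis and vertical above 0.35 rad).
It fails at once if the clear bottle is shifted by more than 3 cm or tipped (distance of clear_bottle from where it was at the start of the episode above 0.03 m or angle between clear_bottle's own z axis and vertical above 0.35 rad).
It fails at once if the needle carton is shifted by more than 3 cm or tipped (distance of needle_box from where it was at the start of the episode above 0.03 m or angle between needle_box's own z axis and vertical above 0.35 rad).
It also fails if it takes over 72 s, if anything falls off the work surface, if the arm or the gripper's body presses on something with over 40 N, if the wrist force passes 120 N, or if a joint passes its speed limit or range.

## Robot

A 7-joint arm with a two-finger parallel gripper is mounted at the origin on a cart in front of the work surface, level with it; the furniture and walls round the work are solid. World frame = base frame: x ahead of the robot, y to its left, z up, the work surface at z = 0. Lengths are in m, angles in rad, forces in N, time in s.
With the tool pointing down it reaches from about 0.4 to 0.85 m from the base axis. Payload 10.4 kg.
Tool frame: the origin (TCP) lies between the finger pads; the fingertips stand 25 mm ahead of it and the grasp point (between the pads) lies 6 mm ahead of it; x points along the fingers, y is the direction in which the jaws open and shut, and the axes are right-handed (so a half turn about x gives the same grasp; the last joint's range is limited). The gripper opens to 87 mm and grips with 3 to 60 N. Pads are 19 mm wide; open, the fingers measure 117 mm over their backs; the gripper's body (75 mm by 190 mm) begins 51 mm behind the grasp point.
Start: joints at [-1.22, 0.332, -0.065, 1.46, 0.022, 1.35, -0.088], TCP at [0.228, 0.582, 0.248] pointing down, gripper open.
Joint ranges: [-2.6, 2.6], [-0.5, 2.12], [-1.47, 1.34], [0.16, 2.42], [-1.27, 4.41], [0.06, 2.06], [-2.6, 2.6]. Speed limits (rad/s): [2.22, 2.22, 2.79, 2.79, 3.14, 3.14, 3.14].

## Interface

Orientations are given as a unit quaternion [x, y, z, w].
In Python, from bench import r gives the robot as it stands.
- The arm moves only by the shell command python3 -m pendant 'ROWS' [FORCE]. ROWS is JSON, a list of rows, each an object with "translation": the shift along the world's x, y, z in cm, a list of three; "angular": the turn, a rotation vector about the world's x, y, z in degrees, a list of three; "hand": the opening, from -1 (shut) to 1 (fully open). In form: [{"translation": [dx, dy, dz], "angular": [wx, wy, wz], "hand": hand}, ...]. A call has 1 to 20 rows; each row shifts and turns the commanded pose from where the row before left it; what a row does not reach is not made up. A row lasts 1/10 s, in which the tool goes at most 50 mm and 8.59 degrees, less where a joint would pass 70% of its speed; a pose out of reach is approached as far as the arm can. A call is refused whole if a number of a shift passes 5 or a number of a turn 8.59, either way. A call with a gripper value outside its range is refused whole. The fingers move at their own pace and stop on an object; FORCE is the grip in N (left out, the last holds). Time passes only in rows, so rows that do not move let the fingers close. It gives the time, the measured TCP pose, the force and the opening at its end, in the units of the state.
- r.read_state(): the state, without advancing time (a new reading comes with each control period).
- r.camera(name): name is "scene" or "top" or "wrist"; returns the picture (400x640x3 uint8, red, green, blue); there is no depth.
- r.camera_info(name): a dict with "fx", "fy", "cx", "cy" (pixels), "rvec" (rotation vector, rad) and "tvec" (3), from world to camera coordinates, as OpenCV has them; the wrist camera has in their place "mount" (4x4, takes a point from camera to tool coordinates, whose origin is the TCP and whose axes are the tool frame's). Camera axes: x right, y down, z forward; pixel columns grow to the right and rows downward; lengths in m; the calibration is good to about 2 mm. The wrist camera is an equidistant fisheye: a pixel r from the principal point sees the ray r / f radians off the axis. A picture is of the moment at which its call begins: read the wrist's pose just before it. camera_info takes no time and is no camera call.
- r.close_job(): hands the job in, once; it reports no verdict.
Trained networks look in the newest picture that a camera, given by its name, has taken for a name from the list of things; names that differ only in an ending like _2 or _b are one class to them, and where a whole thing is asked for, a point or a joint stands for the part that bears it (a point fixed in the world has none). Each returns a list of dicts, best first, with "confidence" (0 to 1); they miss things now and then, are a little off and sometimes report something else, mostly with a low value. They report only what shows in the picture. A call takes as long as a camera call.
- r.find_in(camera, name): "point" ([row, column] in pixels, amid what is visible of it).
- r.mark_of(camera, name): "point" ([row, column] in pixels: a listed point, or the origin of a listed thing).
The state is a dict: "time": time; "joint_positions": joint angles; "joint_vel": joint speeds; "joint_torque": joint torques, N m; "ee_pos": TCP position; "eef_rot": TCP orientation; "ft_force": force on the tool from outside, world axes, zero at the start; "torque": the same for the moment, N m; "width": finger opening in m.
Only numpy, scipy, OpenCV 4.12 (cv2) and the standard library are available. Lean on these libraries where they do the work, as an engineer would, in place of code of your own. Each camera call takes 0.05 s, during which the arm holds its last target.

## Working session

There is one attempt and no reset: what is moved stays moved. The work goes in short steps, Python scripts to look and compute and a shell command to move; the robot and the scene stay as the last step left them, time stands still between calls to the robot, and variables do not carry over. Pictures are saved under pics/ and viewed, and the job is handed in when it is done.

```bash
ls -la; mkdir -p pics
python3 - <<'E'
from bench import r
import cv2
s=r.read_state()
for k,v in s.items(): print(k,v)
for c in ["scene","top","wrist"]:
    im=r.camera(c); cv2.imwrite(f"pics/{c}0.png",im[:,:,::-1]); print(c,r.camera_info(c))
E
```

```text
total 12
drwxr-xr-x  3 agent agent 4096 Dec  6 21:50 .
drwxr-xr-x 23 root  root  4096 Dec  6 21:50 ..
drwxr-xr-x  2 agent agent 4096 Dec  6 21:50 pics
time 0.0
joint_positions [-1.21960169  0.33290391 -0.06466703  1.46099399  0.02161301  1.3498916
 -0.08849982]
joint_vel [ 0.0010834  -0.00016066 -0.00010489  0.00044038 -0.00091454 -0.00175174
 -0.00178218]
joint_torque [-7.45155339e-04 -6.23247671e+01  2.37512542e-02 -3.89894557e+01
 -6.16108370e-02  3.99916526e-02  1.51420500e-04]
ee_pos [0.22811047 0.58148547 0.24670868]
eef_rot [ 0.13086371  0.69485801 -0.13191705  0.69472652]
ft_force [ 0.08503801 -0.31836759 -0.53073768]
torque [-0.00269617  0.023481   -0.04054337]
width 0.08694607306001226
scene {'fx': 405.6823366559417, 'fy': 405.6823366559417, 'cx': 327.665243914632, 'cy': 204.44753145696455, 'rvec': array([ 1.83428871, -1.00113425,  0.60934851]), 'tvec': array([-0.19750068,  0.32619424,  0.83991625])}
top {'fx': 395.59298141344624, 'fy': 395.59298141344624, 'cx': 315.79333652226836, 'cy': 198.35904880735347, 'rvec': array([ 2.17406053, -2.11727806,  0.16815396]), 'tvec': array([0.1109364 , 0.54738807, 1.15336926])}
wrist {'fx': 309.70691628693146, 'fy': 309.70691628693146, 'cx': 321.26121384923516, 'cy': 201.74957403934582, 'mount': array([[-4.48488866e-04, -2.44029964e-01,  9.69767588e-01,
        -1.38246639e-01],
       [ 9.99999855e-01,  1.78950372e-04,  5.07501034e-04,
        -1.01463629e-03],
       [-2.97385730e-04,  9.69767676e-01,  2.44029849e-01,
        -6.73025196e-02],
       [ 0.00000000e+00,  0.00000000e+00,  0.00000000e+00,
         1.00000000e+00]])}
```

View pics/scene0.png

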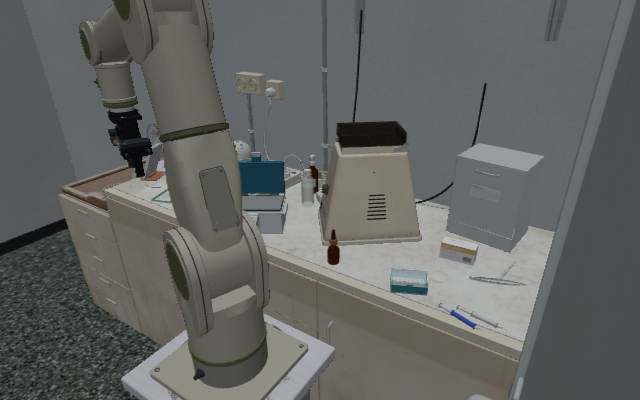

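View pics/top0.png

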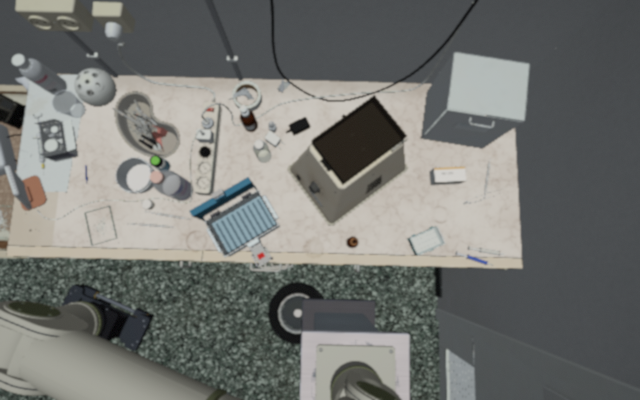

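View pics/wrist0.png

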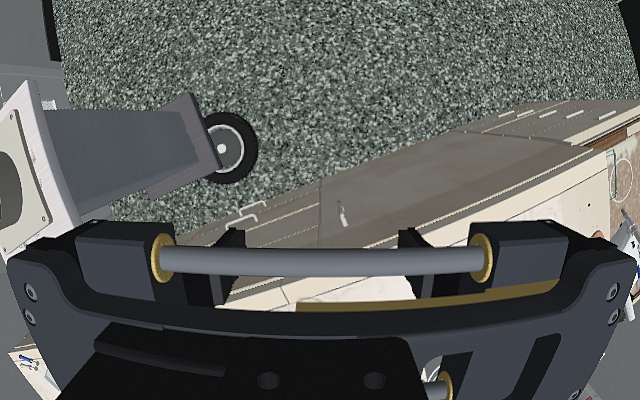

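The top view shows the bur box near pixel (426,241), the transport box near (242,222) with its lid open and the latch at (262,256), and the mixer between them. The scene view shows the same objects.

```bash
cat > h.py <<'E'
import numpy as np, cv2
from scipy.spatial.transform import Rotation as R
from scipy.optimize import least_squares
from bench import r
np.set_printoptions(precision=4,suppress=True)
def tool():
    s=r.read_state(); T=np.eye(4); T[:3,:3]=R.from_quat(s["eef_rot"]).as_matrix(); T[:3,3]=s["ee_pos"]; return T
def ray(cam,p,T=None):
    i=r.camera_info(cam); v,u=p
    if cam=="wrist":
        x=(u-i["cx"])/i["fx"]; y=(v-i["cy"])/i["fy"]; th=np.hypot(x,y)
        d=np.array([x/th*np.sin(th),y/th*np.sin(th),np.cos(th)]); M=T@i["mount"]
        return M[:3,3],M[:3,:3]@d
    d=np.array([(u-i["cx"])/i["fx"],(v-i["cy"])/i["fy"],1.]); Rm=R.from_rotvec(i["rvec"]).as_matrix()
    d=Rm.T@d; return -Rm.T@i["tvec"],d/np.linalg.norm(d)
def proj(cam,P,T=None):
    i=r.camera_info(cam); P=np.atleast_2d(P)
    if cam=="wrist":
        M=np.linalg.inv(T@i["mount"]); c=P@M[:3,:3].T+M[:3,3]
        n=np.hypot(c[:,0],c[:,1]); th=np.arctan2(n,c[:,2])
        return np.c_[i["cy"]+i["fy"]*th*c[:,1]/n, i["cx"]+i["fx"]*th*c[:,0]/n]
    c=R.from_rotvec(i["rvec"]).apply(P)+i["tvec"]
    return np.c_[i["cy"]+i["fy"]*c[:,1]/c[:,2], i["cx"]+i["fx"]*c[:,0]/c[:,2]]
def tri(rays):
    A=np.zeros((3,3));b=np.zeros(3)
    for o,d in rays:
        Q=np.eye(3)-np.outer(d,d);A+=Q;b+=Q@o
    p=np.linalg.solve(A,b)
    res=[np.linalg.norm((np.eye(3)-np.outer(d,d))@(p-o)) for o,d in rays]
    return p,np.array(res)
def atz(ry,z):
    o,d=ry; return o+d*(z-o[2])/d[2]
def snap(cam,name):
    T=tool(); im=r.camera(cam); cv2.imwrite(f"pics/{name}.png",im[:,:,::-1]); return T,im
E
python3 - <<'E'
from h import *
for n in ["bur_box","transport_box","lid_hinge","lid_front_edge","keeper_seat","keeper_lip","lever_pivot","lever_pad","bail_hinge","bail_bar","capsule_mixer","soap_bottle","dropper_bottle","clear_bottle","needle_box"]:
    q={}
    for c in ["scene","top"]:
        m=r.mark_of(c,n); q[c]=m
        print(n,c,[(np.round(x["point"],1).tolist(),round(x["confidence"],2)) for x in m[:3]])
    if q["scene"] and q["top"]: print("   tri",*tri([ray(c,q[c][0]["point"]) for c in q]), "topz0",atz(ray("top",q["top"][0]["point"]),0))
print(r.read_state()["time"])
E
```

```text
bur_box scene [([285.9, 409.8], 0.58), ([257.6, 455.5], 0.31)]
bur_box top [([244.2, 426.2], 0.78)]
   tri [ 0.4169 -0.2152  0.0117] [0.0007 0.0007] topz0 [ 0.4171 -0.218   0.    ]
transport_box scene [([225.3, 258.6], 0.68)]
transport_box top [([220.8, 248.8], 0.8)]
   tri [ 0.4698  0.3363 -0.0009] [0.0075 0.0075] topz0 [0.4747 0.3305 0.    ]
lid_hinge scene [([190.5, 256.3], 0.86)]
lid_hinge top []
lid_front_edge scene [([157.9, 253.7], 0.73)]
lid_front_edge top [([193.2, 219.0], 0.88), ([226.8, 249.0], 0.53)]
   tri [0.5207 0.3807 0.2128] [0.0063 0.0063] topz0 [0.5586 0.4278 0.    ]
keeper_seat scene [([149.7, 254.0], 0.72)]
keeper_seat top [([193.5, 219.0], 0.81)]
   tri [0.5157 0.3724 0.2437] [0.0053 0.0053] topz0 [0.5576 0.4278 0.    ]
keeper_lip scene [([153.3, 257.1], 0.94)]
keeper_lip top [([190.3, 216.9], 0.8)]
   tri [0.5294 0.3793 0.2263] [0.001 0.001] topz0 [0.5676 0.435  0.    ]
lever_pivot scene [([217.0, 252.1], 0.56)]
lever_pivot top [([248.2, 254.1], 0.57)]
   tri [0.391  0.2969 0.0775] [0.0023 0.0023] topz0 [0.3911 0.31   0.    ]
lever_pad scene [([226.6, 250.0], 0
[... 397 characters left out ...]
5 0.0474] [0.0097 0.0097] topz0 [0.3984 0.2999 0.    ]
capsule_mixer scene []
capsule_mixer top []
soap_bottle scene []
soap_bottle top [([191.0, 181.2], 0.76)]
dropper_bottle scene [([260.6, 333.7], 0.66), ([153.1, 256.1], 0.48)]
dropper_bottle top [([241.7, 354.3], 0.56)]
   tri [0.4156 0.0083 0.0094] [0.0049 0.0049] topz0 [0.4189 0.0034 0.    ]
clear_bottle scene [([202.9, 306.2], 0.66)]
clear_bottle top [([153.3, 263.9], 0.83), ([224.7, 249.0], 0.69)]
   tri [0.6862 0.2979 0.0025] [0.006 0.006] topz0 [0.6906 0.2936 0.    ]
needle_box scene [([258.4, 458.5], 0.72)]
needle_box top [([178.3, 447.2], 0.87)]
   tri [ 0.6231 -0.283   0.0041] [0.0034 0.0034] topz0 [ 0.6257 -0.2877  0.    ]
1.65
```

Run:
```python
from h import *
T=tool(); print(T)
t=cv2.imread("pics/top0.png"); s=cv2.imread("pics/scene0.png")
a=cv2.resize(t[165:285,175:295],None,fx=5,fy=5,interpolation=cv2.INTER_CUBIC)
cv2.imwrite("pics/ztop.png",a)
b=cv2.resize(t[215:265,395:455],None,fx=6,fy=6,interpolation=cv2.INTER_CUBIC)
c=cv2.resize(s[140:240,215:315],None,fx=5,fy=5,interpolation=cv2.INTER_CUBIC)
cv2.imwrite("pics/zbur.png",b);cv2.imwrite("pics/zsc.png",c)
```

```text
[[ 0.      0.3652  0.9309  0.2282]
 [ 0.0001  0.9309 -0.3652  0.5818]
 [-1.      0.0001  0.      0.2476]
 [ 0.      0.      0.      1.    ]]
```

View pics/ztop.png

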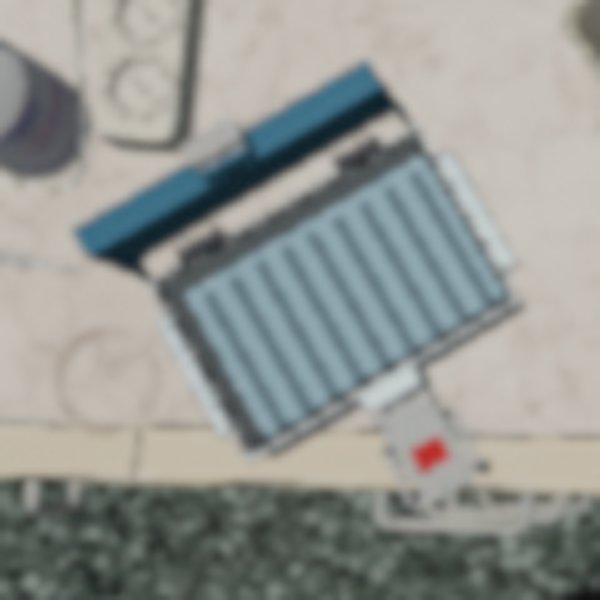

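View pics/zbur.png

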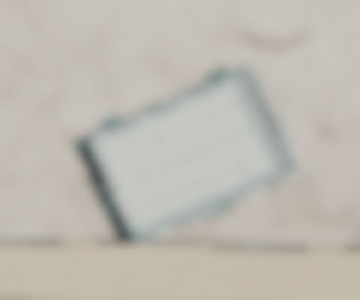

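View pics/zsc.png

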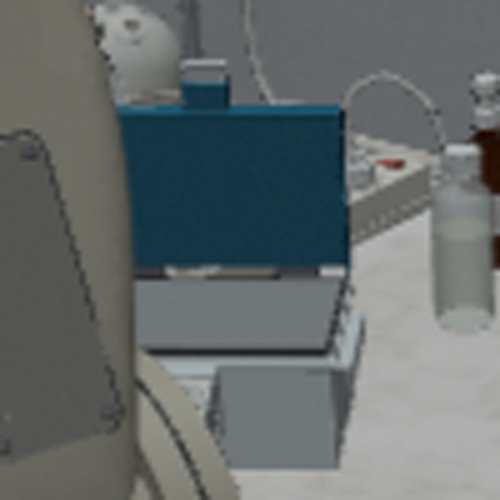

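The zoomed top view shows the box rim's front edge running from about (255,226) to (226,279) as (row, col), and the bur box's four top corners. I'll turn these into positions.

Run:
```python
from h import *
f=lambda u,v,z: atz(ray("top",(v,u)),z)
L=f(175+255/5,165+450/5,.085);Rr=f(175+520/5,165+305/5,.085)
print("rim",L,Rr,np.linalg.norm(L-Rr)); d=L-Rr; yaw=np.arctan2(-d[0],d[1]); print("yaw",np.degrees(yaw))
q=np.array([f(*p,.039) for p in [(409.2,238.3),(435.8,226.3),(443.3,243.3),(415.8,254.7)]])
print(q,q.mean(0),[np.linalg.norm(q[i]-q[(i+1)%4]) for i in range(4)])
for i,j in[(0,1),(3,2)]:
    d=q[i]-q[j];print(np.degrees(np.arctan2(-d[0],d[1])))
for i,j in[(1,2),(0,3)]:
    d=q[i]-q[j];print(np.degrees(np.arctan2(d[1],d[0])))
```

```text
rim [0.3681 0.3762 0.085 ] [0.4544 0.2292 0.085 ] 0.17050072220729037
yaw 30.418500058254875
[[ 0.4316 -0.1563  0.039 ]
 [ 0.4696 -0.2365  0.039 ]
 [ 0.4194 -0.2579  0.039 ]
 [ 0.3836 -0.1754  0.039 ]] [ 0.4261 -0.2066  0.039 ] [np.float64(0.08875472304039426), np.float64(0.05451523454869037), np.float64(0.08991068315473821), np.float64(0.051636237446588816)]
25.324325323881403
23.451443766529536
23.108044832743875
21.753384303947918
```

```bash
python3 -m pendant '[{"translation":[1.2,-4.7,0.9],"angular":[0,0,0],"hand":1},{"translation":[1.2,-4.7,0.9],"angular":[0,0,0],"hand":1},{"translation":[1.2,-4.7,0.9],"angular":[0,0,0],"hand":1},{"translation":[1.2,-4.7,0.9],"angular":[0,0,0],"hand":1},{"translation":[1.2,-4.7,0.9],"angular":[0,0,0],"hand":1},{"translation":[1.2,-4.7,0.9],"angular":[0,0,0],"hand":1},{"translation":[1.7,-4.2,0],"angular":[0,0,-5],"hand":1},{"translation":[1.7,-4.2,0],"angular":[0,0,-5],"hand":1},{"translation":[1.7,-4.2,0],"angular":[0,0,-5],"hand":1},{"translation":[1.7,-4.2,0],"angular":[0,0,-5],"hand":1},{"translation":[1.7,-4.2,0],"angular":[0,0,-5],"hand":1}]'
```

```text
time: 2.75
ee_pos: [0.3855, 0.088, 0.3019]
eef_rot: [0.28, 0.649, -0.279, 0.65]
ft_force: [1.9, 1.3, 0.2]
width: 0.0869
```

```bash
python3 -m pendant '[{"translation":[0.5,-4.1,-0.3],"angular":[0,0,-2.9],"hand":1},{"translation":[0.5,-4.1,-0.3],"angular":[0,0,-2.9],"hand":1},{"translation":[0.5,-4.1,-0.3],"angular":[0,0,-2.9],"hand":1},{"translation":[0.5,-4.1,-0.3],"angular":[0,0,-2.9],"hand":1},{"translation":[0.5,-4.1,-0.3],"angular":[0,0,-2.9],"hand":1},{"translation":[0.5,-4.1,-0.3],"angular":[0,0,-2.9],"hand":1},{"translation":[0.5,-4.1,-0.3],"angular":[0,0,-2.9],"hand":1},{"translation":[0,0,0],"angular":[0,0,0],"hand":1}]'
python3 - <<'E'
from h import *
T,im=snap("wrist","w1"); print(T)
for n in ["bur_box"]:
    print(r.mark_of("wrist",n)[:2], [ (m["point"],atz(ray("wrist",m["point"],T),0)) for m in r.mark_of("wrist",n)[:1]])
snap("top","top1")
E
```

```text
time: 3.55
ee_pos: [0.4194, -0.2023, 0.2807]
eef_rot: [0.391, 0.588, -0.392, 0.589]
ft_force: [0.3, 1.5, -0.8]
width: 0.0872
[[ 0.0006  0.9221  0.387   0.4194]
 [-0.0016  0.387  -0.9221 -0.2023]
 [-1.     -0.0001  0.0017  0.2807]
 [ 0.      0.      0.      1.    ]]
[{'point': [180.3, 320.2], 'confidence': 0.68}] [([180.3, 320.2], array([ 0.4204, -0.2118,  0.    ]))]
```

View pics/w1.png

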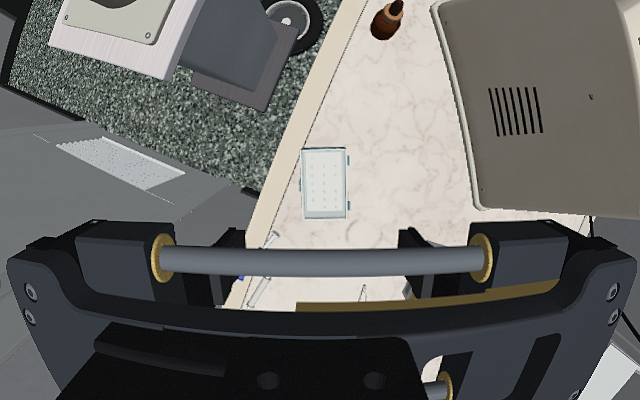

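View pics/top1.png

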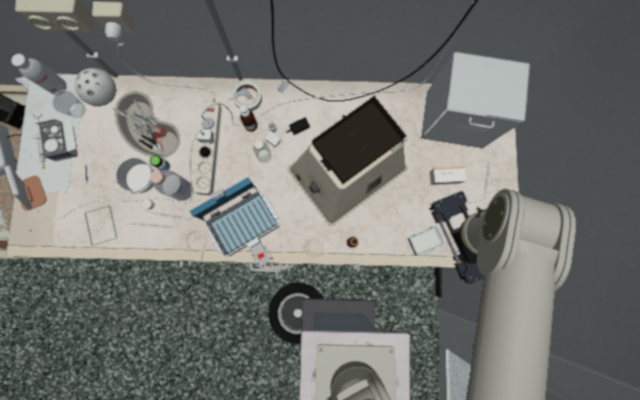

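The wrist picture shows the bur box at rows 148–218, columns 302–347, with its catch on the left edge near (185,300). It is nearly aligned with the jaws.

Run:
```python
from h import *
im=cv2.imread("pics/w1.png"); cv2.imwrite("pics/w1z.png",cv2.resize(im[130:235,270:380],None,fx=5.5,fy=5.5,interpolation=cv2.INTER_CUBIC))
```

```text
(no output)
```

View pics/w1z.png

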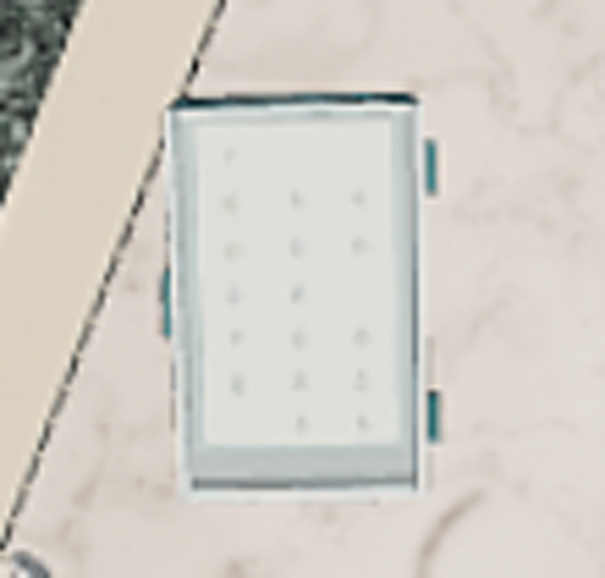

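Run:
```python
from h import *
T=tool()
q=np.array([atz(ray("wrist",(130+v/5.5,270+u/5.5),T),.039) for u,v in [(172,103),(418,100),(420,490),(185,493)]])
print(q,q.mean(0),[np.linalg.norm(q[i]-q[(i+1)%4]) for i in range(4)])
for i,j in[(0,3),(1,2)]:
    d=q[i]-q[j];print(np.degrees(np.arctan2(-d[0],d[1])))
d=q[1]-q[0];print(np.degrees(np.arctan2(d[1],d[0])))
print("tool yaw",np.degrees(np.arctan2(T[1,1],T[0,1])))
o=ray("wrist",(180.3,320.2),T); print(tri([o,ray("top",(244.2,426.2)),ray("scene",(285.9,409.8))]))
```

```text
[[ 0.3817 -0.1715  0.039 ]
 [ 0.4317 -0.1491  0.039 ]
 [ 0.4695 -0.2316  0.039 ]
 [ 0.4194 -0.254   0.039 ]] [ 0.4256 -0.2015  0.039 ] [np.float64(0.054835974508817414), np.float64(0.09074786970407284), np.float64(0.05496937084761225), np.float64(0.0907240612565891)]
24.555821325061856
24.63993746104352
24.150486443767
tool yaw 23.38132826432232
(array([ 0.4194, -0.2111,  0.009 ]), array([0.0077, 0.0049, 0.0037]))
```

Run:
```python
from h import *
for k in range(4):
    T=tool(); r.camera("wrist")
    print(T[:3].ravel(), (np.linalg.inv(T)@np.append(atz(ray("wrist",(148.7,301.3),T),.039),1)))
i=r.camera_info("wrist")["mount"]; print(i[:3,:3].T@i[:3,:3])
for m in r.mark_of("wrist","bur_box"): print(m)
for m in r.find_in("wrist","bur_box"): print(m)
```

```text
[ 0.      0.9179  0.3968  0.4204  0.0005  0.3968 -0.9179 -0.1961 -1.
  0.0002 -0.0004  0.2806] [ 0.2416 -0.0258 -0.0379  1.    ]
[ 0.0002  0.9177  0.3973  0.4204  0.0005  0.3973 -0.9177 -0.196  -1.
  0.0004 -0.0004  0.2806] [ 0.2416 -0.0258 -0.0379  1.    ]
[ 0.0004  0.9176  0.3974  0.4204  0.0005  0.3974 -0.9176 -0.196  -1.
  0.0005 -0.0003  0.2806] [ 0.2416 -0.0258 -0.0379  1.    ]
[ 0.0004  0.9177  0.3972  0.4204  0.0004  0.3972 -0.9177 -0.1961 -1.
  0.0005 -0.0003  0.2807] [ 0.2417 -0.0258 -0.0379  1.    ]
[[ 1. -0. -0.]
 [-0.  1. -0.]
 [-0. -0.  1.]]
{'point': [183.1, 320.7], 'confidence': 0.69}
{'point': [188.9, 317.6], 'confidence': 0.8}
```

Run:
```python
from h import *
T=np.eye(4);T[:3]=np.array([[ 0.0006,0.9221,0.387,0.4194],[-0.0016,0.387,-0.9221,-0.2023],[-1,-0.0001,0.0017,0.2807]])
q=np.array([atz(ray("wrist",(130+v/5.5,270+u/5.5),T),.039) for u,v in [(172,103),(418,100),(420,490),(185,493)]])
print(q.mean(0))
d=q[0]-q[3];print(np.degrees(np.arctan2(-d[0],d[1])))
d=q[1]-q[0];print(np.degrees(np.arctan2(d[1],d[0])))
T=tool();print(atz(ray("wrist",(183.1,320.7),T),0),T[:3,3])
```

```text
[ 0.4247 -0.2083  0.039 ]
23.93408615205622
23.538066267462202
[ 0.4235 -0.2089  0.    ] [ 0.4203 -0.1966  0.2806]
```

```bash
python3 -m pendant '[{"translation":[0,-0.4,-4.5],"angular":[0,0,0],"hand":1},{"translation":[0,-0.4,-4.5],"angular":[0,0,0],"hand":1},{"translation":[0.1,-0.5,-4.5],"angular":[0,0,0],"hand":1},{"translation":[0,0,-4.5],"angular":[0,0,0],"hand":1},{"translation":[0,0,-3],"angular":[0,0,0],"hand":1},{"translation":[0,0,0],"angular":[0,0,0],"hand":1},{"translation":[0,0,0],"angular":[0,0,0],"hand":1}]'
python3 - <<'E'
from h import *
T,im=snap("wrist","w2"); print(T[:3]); print(proj("wrist",[[.424,-.208,.039]],T))
E
```

```text
time: 4.75
ee_pos: [0.4213, -0.2104, 0.0713]
eef_rot: [0.389, 0.591, -0.389, 0.59]
ft_force: [0.0, -0.5, 1.2]
width: 0.0871
[[-0.0006  0.9186  0.3952  0.4213]
 [-0.0005  0.3952 -0.9186 -0.2104]
 [-1.     -0.0008  0.0002  0.0713]]
[[238.5243 329.4185]]
```

View pics/w2.png

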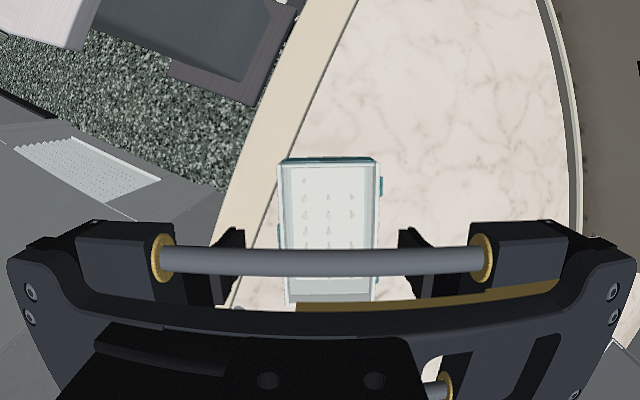

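The box spans columns 278–380, between the finger tips at about 245 and 400, so it is centred enough. Next I descend and grip.

```bash
python3 -m pendant '[{"translation":[0.1,0,-2.2],"angular":[0,0,0],"hand":1},{"translation":[0.1,0,-2.0],"angular":[0,0,0],"hand":1},{"translation":[0,0,0],"angular":[0,0,0],"hand":1},{"translation":[0,0,0],"angular":[0,0,0],"hand":-1},{"translation":[0,0,0],"angular":[0,0,0],"hand":-1},{"translation":[0,0,0],"angular":[0,0,0],"hand":-1},{"translation":[0,0,0],"angular":[0,0,0],"hand":-1}]' 25
```

```text
time: 5.5
ee_pos: [0.4237, -0.2101, 0.0293]
eef_rot: [0.389, 0.59, -0.388, 0.591]
ft_force: [-0.2, 0.3, 0.1]
width: 0.063
```

```bash
python3 -m pendant '[{"translation":[0,0,1],"angular":[0,0,0],"hand":-1},{"translation":[0,0,3],"angular":[0,0,4],"hand":-1},{"translation":[0,0,4],"angular":[0,0,8],"hand":-1},{"translation":[0,0,4],"angular":[0,0,8],"hand":-1},{"translation":[0,0,4],"angular":[0,0,8],"hand":-1},{"translation":[0,0,4],"angular":[0,0,8],"hand":-1},{"translation":[0,0,3],"angular":[0,0,8],"hand":-1},{"translation":[0,0,1],"angular":[0,0,8],"hand":-1}]'
python3 - <<'E'
from h import *
T,im=snap("scene","s2"); snap("wrist","w3"); print(r.read_state()["width"])
cv2.imwrite("pics/s2z.png",cv2.resize(im[130:260,180:340],None,fx=4.5,fy=4.5,interpolation=cv2.INTER_CUBIC)[:,:,::-1])
top=r.camera("top")
for n in ["transport_box","lid_hinge","lid_front_edge","keeper_seat","keeper_lip","lever_pivot","lever_pad","bail_hinge","bail_bar"]:
    q={}
    for c in ["scene","top"]:
        m=r.mark_of(c,n); q[c]=m
        print(n,c,[(np.round(x["point"],1).tolist(),round(x["confidence"],2)) for x in m[:2]])
    if q["scene"] and q["top"]: print("   tri",*tri([ray(c,q[c][0]["point"]) for c in q]))
print(r.read_state()["time"])
E
```

```text
time: 6.3
ee_pos: [0.4236, -0.2111, 0.2721]
eef_rot: [0.089, 0.7, -0.089, 0.703]
ft_force: [0.7, 1.0, -2.7]
width: 0.058
0.05805602404056578
transport_box scene [([224.0, 258.4], 0.72)]
transport_box top [([226.6, 248.0], 0.75)]
   tri [0.455  0.3309 0.0124] [0.0012 0.0012]
lid_hinge scene [([194.4, 256.4], 0.6)]
lid_hinge top [([207.0, 232.9], 0.96)]
   tri [0.5014 0.3668 0.0928] [0.0052 0.0052]
lid_front_edge scene [([160.3, 255.6], 0.58)]
lid_front_edge top []
keeper_seat scene [([149.9, 255.3], 0.73)]
keeper_seat top [([192.9, 218.1], 0.84), ([192.3, 218.0], 0.59)]
   tri [0.519  0.3734 0.2419] [0.0029 0.0029]
keeper_lip scene [([151.0, 255.0], 0.79)]
keeper_lip top []
lever_pivot scene [([218.2, 251.3], 0.89), ([202.2, 306.6], 0.73)]
lever_pivot top [([247.7, 255.1], 0.88), ([255.7, 260.2], 0.61)]
   tri [0.3907 0.2967 0.0735] [0.0005 0.0005]
lever_pad scene [([223.8, 249.5], 0.4)]
lever_pad top [([255.5, 261.0], 0.68), ([203.9, 233.1], 0.6)]
   tri [0.3677 0.2807 0.0695] [0.0024 0.0024]
bail_hinge scene [([159.4, 253.1], 0.53), ([222.3, 247.9], 0.37)]
bail_hinge top [([251.3, 256.4], 0.6)]
   tri [0.3804 0.2611 0.2748] [0.0035 0.0035]
bail_bar scene []
bail_bar top [([263.2, 265.9], 0.55)]
7.35
```

View pics/s2z.png

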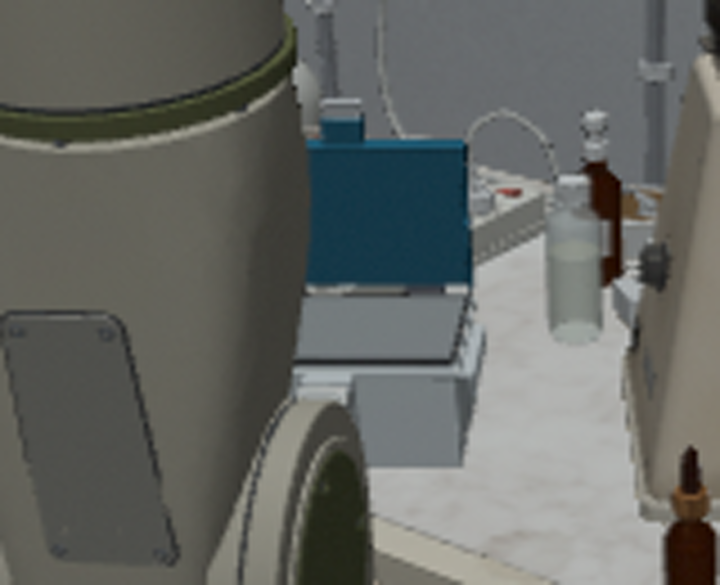

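View pics/w3.png

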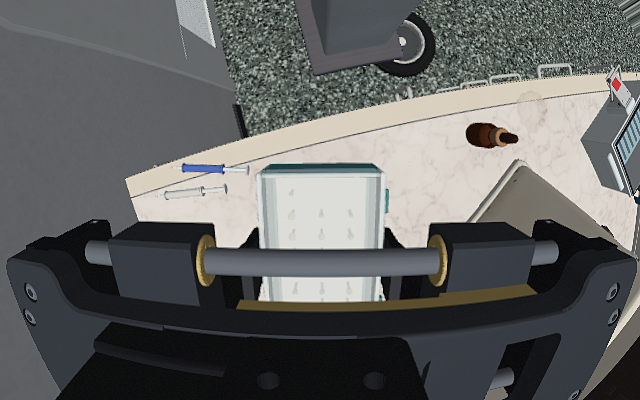

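Both views agree that the box is held straight, at a width of 58 mm. I'll move beside the transport box with the camera side facing it and measure its pose closely before placing.

```bash
python3 -m pendant '[{"translation":[-0.5,3,0.1],"angular":[0,0,-5],"hand":-1},{"translation":[-0.6,4.3,0.2],"angular":[0,0,-6],"hand":-1},{"translation":[-0.6,4.4,0.2],"angular":[0,0,-6],"hand":-1},{"translation":[-0.6,4.4,0.2],"angular":[0,0,-6],"hand":-1},{"translation":[-0.5,4.4,0.2],"angular":[0,0,-6],"hand":-1},{"translation":[-0.5,4.3,0.1],"angular":[0,0,-6],"hand":-1},{"translation":[-0.5,4.2,0],"angular":[0,0,-6],"hand":-1},{"translation":[0,0,0],"angular":[0,0,0],"hand":-1},{"translation":[0,0,0],"angular":[0,0,0],"hand":-1},{"translation":[0,0,0],"angular":[0,0,0],"hand":-1}]'
python3 - <<'E'
from h import *
T,im=snap("wrist","w4"); print(T[:3]); np.save("T4.npy",T); print(r.read_state()["width"])
for n in ["transport_box","lid_hinge","lid_front_edge","keeper_seat","keeper_lip","lever_pivot","lever_pad","bail_hinge","bail_bar"]:
    print(n,[(np.round(x["point"],1).tolist(),round(x["confidence"],2)) for x in r.mark_of("wrist",n)[:2]])
print(tool()[:3])
E
```

```text
time: 8.35
ee_pos: [0.3856, 0.0781, 0.2785]
eef_rot: [0.33, 0.625, -0.33, 0.625]
ft_force: [0.1, -0.8, -2.1]
width: 0.0577
[[ 0.      0.8251  0.565   0.3856]
 [ 0.0001  0.565  -0.8251  0.0781]
 [-1.      0.0001 -0.      0.2785]]
0.05796442096794323
transport_box [([61.6, 467.4], 0.77), ([172.3, 544.4], 0.43)]
lid_hinge [([57.5, 536.4], 0.82)]
lid_front_edge [([47.3, 612.5], 0.88)]
keeper_seat [([43.5, 621.9], 0.94), ([57.2, 465.5], 0.34)]
keeper_lip [([44.6, 633.5], 0.96), ([39.2, 420.3], 0.22)]
lever_pivot [([38.8, 430.9], 0.91)]
lever_pad [([38.3, 407.9], 0.91), ([46.9, 611.6], 0.16)]
bail_hinge [([36.6, 419.1], 0.74), ([28.9, 393.9], 0.5)]
bail_bar [([32.8, 394.6], 0.73)]
[[ 0.      0.825   0.5651  0.3854]
 [ 0.0002  0.5651 -0.825   0.0788]
 [-1.      0.0002 -0.0002  0.2785]]
```

View pics/w4.png

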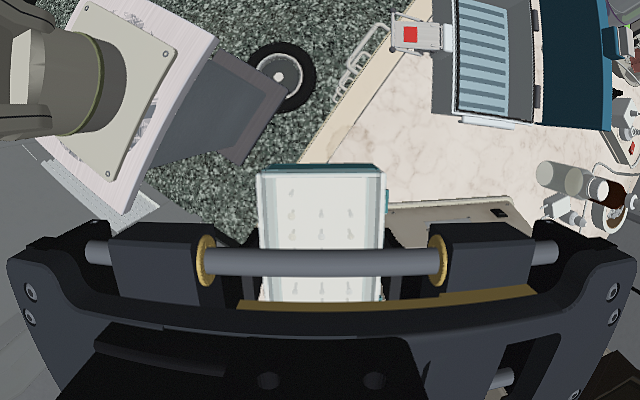

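All latch and lid marks agree with this picture. I'll fit the box pose and the three joint values to the marks from the three views.

```bash
cat > model.py <<'E'
from h import *
def pts(p):
    x,y,yaw,th,ph,b=p
    c,s=np.cos(yaw),np.sin(yaw)
    W=lambda X,Z:np.array([x+c*X,y+s*X,Z])
    lid=lambda a,bb:W(.058-a*np.cos(th)+bb*np.sin(th),.085+a*np.sin(th)+bb*np.cos(th))
    u=np.array([-np.sin(ph),-np.cos(ph)]);n=np.array([-np.cos(ph),np.sin(ph)]);pv=np.array([-.082,.070])
    bh=pv+.014*u-.005*n; lam=b-ph+.18; bar=bh+.0415*np.array([-np.sin(lam),np.cos(lam)])
    pad=pv+.032*u+.007*n; tip=pv+.049*u
    return dict(transport_box=W(0,0),lid_hinge=W(.058,.085),lid_front_edge=lid(.116,.018),keeper_seat=lid(.1405,.0115),
      keeper_lip=lid(.146,.018),lever_pivot=W(*pv),lever_pad=W(*pad),bail_hinge=W(*bh),bail_bar=W(*bar),lever_tip=W(*tip))
def fit(obs,p0,fix=()):
    # obs: (cam,T,name,(row,col),weight)
    p0=np.array(p0,float); free=[i for i in range(6) if i not in fix]
    def full(q): p=p0.copy();p[free]=q;return p
    def res(q):
        P=pts(full(q)); return np.concatenate([w*(proj(c,P[n],T)[0]-np.array(m)) for c,T,n,m,w in obs])
    s=least_squares(res,p0[free],loss="soft_l1",f_scale=2.)
    p=full(s.x); return p,res(s.x).reshape(-1,2)
E
python3 - <<'E'
from model import *
T=np.load("T4.npy")
w=dict(transport_box=(61.6,467.4),lid_hinge=(57.5,536.4),lid_front_edge=(47.3,612.5),keeper_seat=(43.5,621.9),keeper_lip=(44.6,633.5),lever_pivot=(38.8,430.9),lever_pad=(38.3,407.9),bail_hinge=(36.6,419.1),bail_bar=(32.8,394.6))
t=dict(transport_box=(226.6,248),lid_hinge=(207,232.9),keeper_seat=(193,218.1),lid_front_edge=(193.2,219),lever_pivot=(247.7,255.1),lever_pad=(255.5,261),bail_hinge=(251.3,256.4),bail_bar=(263.2,265.9))
s=dict(transport_box=(224,258.4),keeper_seat=(149.9,255.3),keeper_lip=(151,255),lid_front_edge=(160,255.6))
obs=[("wrist",T,n,m,1) for n,m in w.items()]+[("top",None,n,m,.7) for n,m in t.items()]
p0=[.46,.335,.52,1.65,1.05,2.4]
for o in (obs,obs[:9],obs+[("scene",None,n,m,.5) for n,m in s.items()]):
    p,e=fit(o,p0); print(p,np.degrees(p[2])); 
    for k,ee in zip(o,e): print(k[0],k[2],ee)
P=pts(p)
for n in P: print(n,P[n])
E
```

```text
[0.4614 0.3381 0.587  1.5898 1.5557 2.4175] 33.63164181312909
wrist transport_box [-1.5197  0.5255]
wrist lid_hinge [-0.0248 -2.151 ]
wrist lid_front_edge [ 0.7207 -1.978 ]
wrist keeper_seat [-0.0589  2.728 ]
wrist keeper_lip [ 0.1578 -1.431 ]
wrist lever_pivot [1.5018 1.1859]
wrist lever_pad [-2.7027 -0.4863]
wrist bail_hinge [3.3302 0.4638]
wrist bail_bar [-1.0162 -0.511 ]
top transport_box [-1.0986 -1.3175]
top lid_hinge [-0.964  -1.3324]
top keeper_seat [ 0.4878 -0.809 ]
top lid_front_edge [ 0.0609 -0.6712]
top lever_pivot [-0.4598  1.0402]
top lever_pad [0.7347 0.7224]
top bail_hinge [-0.0737  2.0359]
top bail_bar [-0.9325 -0.7475]
[0.4614 0.3382 0.591  1.5949 1.5426 2.3966] 33.86462195394815
wrist transport_box [-1.5594  0.6003]
wrist lid_hinge [-0.2391 -2.0883]
wrist lid_front_edge [ 0.5501 -1.6954]
wrist keeper_seat [-0.1714  3.0888]
wrist keeper_lip [ 0.031  -1.1025]
wrist lever_pivot [1.7157 1.2913]
wrist lever_pad [-2.2894 -0.5411]
wrist bail_hinge [3.6306 0.58  ]
wrist bail_bar [-0.6293 -0.1657]Traceback (most recent call last):
  File "<stdin>", line 9, in <module>
  Fil
[... 472 characters left out ...]
r_options, verbose, callback=callback)
    f_new = fun(x_new)
    self._update_fun()
    ~~~~~~~~~~~~~~~~^^
    self.f = self.fun_wrapped(xp_copy(self.x))
             ~~~~~~~~~~~~~~~~^^^^^^^^^^^^^^^^^
    return np.atleast_1d(self.fun(x))
                         ~~~~~~~~^^^
    return self.f(x, *self.args, **self.kwargs)
           ~~~~~~^^^^^^^^^^^^^^^^^^^^^^^^^^^^^^
  File "model.py", line 17, in res
    P=pts(full(q)); return np.concatenate([w*(proj(c,P[n],T)[0]-np.array(m)) for c,T,n,m,w in obs])
                                              ~~~~^^^^^^^^^^
  File "h.py", line 17, in proj
    i=r.camera_info(cam); P=np.atleast_2d(P)
ValueError: time passes only in moves, steps and waits
```

```bash
sed -i 's/^from bench import r$/from bench import r\n_ci={}\ndef cinfo(c):\n    if c not in _ci: _ci[c]=r.camera_info(c)\n    return _ci[c]/; s/i=r.camera_info(cam)/i=cinfo(cam)/' h.py
python3 - <<'E'
from h import *
im=cv2.imread("pics/w4.png"); cv2.imwrite("pics/w4z.png",cv2.resize(im[0:135,375:640],None,fx=3,fy=3,interpolation=cv2.INTER_CUBIC))
T=np.load("T4.npy")
for x,y,yaw in [(.4614,.3381,.587),(.4614,.3381,.53)]:
    c,s=np.cos(yaw),np.sin(yaw)
    Q=[[x+c*a-s*b,y+s*a+c*b,z] for a,b,z in [(-.058,-.088,.085),(-.058,.088,.085),(.058,-.088,.085),(.058,.088,.085),(-.054,-.084,.028),(.054,-.084,.028),(-.058,-.088,0),(.058,-.088,0)]]
    pp=proj("wrist",Q,T); print(np.c_[(pp[:,1]-375)*3,pp[:,0]*3])
E
```

```text
[[242.0378 343.9151]
 [229.2037 -76.6248]
 [476.6134 374.7463]
 [462.119  -12.1145]
 [197.1136 338.225 ]
 [399.0598 361.8288]
 [166.8187 347.7442]
 [375.0879 369.8675]]
[[230.743  333.6921]
 [240.1269 -80.5757]
 [467.4295 380.7897]
 [471.4567  -2.4105]
 [187.5008 330.0342]
 [390.6844 366.8595]
 [157.2165 339.5772]
 [366.6107 375.0729]]
```

View pics/w4z.png

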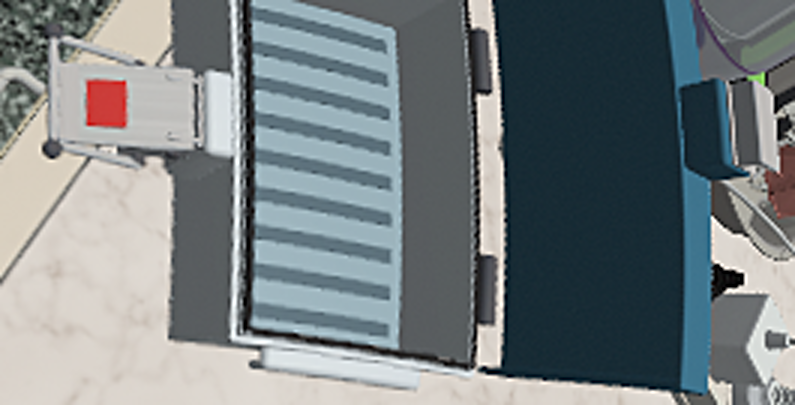

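```bash
cat > fitbox.py <<'E'
from model import *
T=np.load("T4.npy")
w=dict(transport_box=(61.6,467.4),lid_hinge=(57.5,536.4),lid_front_edge=(47.3,612.5),keeper_seat=(43.5,621.9),keeper_lip=(44.6,633.5),lever_pivot=(38.8,430.9),lever_pad=(38.3,407.9),bail_hinge=(36.6,419.1),bail_bar=(32.8,394.6))
t=dict(transport_box=(226.6,248),lid_hinge=(207,232.9),keeper_seat=(193,218.1),lid_front_edge=(193.2,219),lever_pivot=(247.7,255.1),lever_pad=(255.5,261),bail_hinge=(251.3,256.4),bail_bar=(263.2,265.9))
s=dict(transport_box=(224,258.4),keeper_seat=(149.9,255.3),keeper_lip=(151,255),lid_front_edge=(160,255.6))
obs=[("wrist",T,n,m,1) for n,m in w.items()]+[("top",None,n,m,.7) for n,m in t.items()]+[("scene",None,n,m,.5) for n,m in s.items()]
cor=[("wrist",T,(-.058,-.088,.085),(340/3,375+231/3),2),("wrist",T,(.058,-.088,.085),(372/3,375+472/3),2),("wrist",T,(-.058,-.088,0),(340/3,375+168/3),1),
 ("top",None,(-.058,.088,.085),(255,226),1),("top",None,(-.058,-.088,.085),(226,279),1)]
def res(p):
    P=pts(p); c,sn=np.cos(p[2]),np.sin(p[2]); o=[wt*(proj(cm,P[n],TT)[0]-m) for cm,TT,n,m,wt in obs]
    o+=[wt*(proj(cm,[p[0]+c*q[0]-sn*q[1],p[1]+sn*q[0]+c*q[1],q[2]],TT)[0]-m) for cm,TT,q,m,wt in cor]
    return np.concatenate(o)
sol=least_squares(res,[.46,.335,.55,1.6,1.5,2.4],loss="soft_l1",f_scale=2.)
p=sol.x; print(p,np.degrees(p[2])); e=res(p).reshape(-1,2); print(e)
np.save("p.npy",p)
for n,v in pts(p).items(): print(n,v)
E
python3 fitbox.py
```

```text
[0.46   0.3379 0.5776 1.5992 1.5985 2.4218] 33.0957930446818
[[-2.0685 -0.2421]
 [-0.2991 -2.8836]
 [ 0.7892 -2.1958]
 [ 0.0194  2.662 ]
 [ 0.3182 -1.5138]
 [ 0.2513  0.1579]
 [-4.4997 -1.0024]
 [ 1.848  -0.591 ]
 [-3.1355 -0.7009]
 [-0.7788 -1.2969]
 [-0.6938 -1.1985]
 [ 0.4736 -0.7977]
 [ 0.0944 -0.6126]
 [-0.016   0.9032]
 [ 1.1575  0.4409]
 [ 0.4276  1.879 ]
 [-0.5437 -1.1214]
 [ 1.0369  0.0508]
 [ 2.245   0.4021]
 [ 0.5748  0.6417]
 [ 0.4688  0.716 ]
 [ 0.1792  4.1389]
 [ 1.268   0.677 ]
 [ 1.6135 -1.7636]
 [ 1.6515 -1.4398]
 [-1.7814 -1.1076]]
transport_box [0.46   0.3379 0.    ]
lid_hinge [0.5086 0.3696 0.085 ]
lid_front_edge [0.5264 0.3812 0.2004]
keeper_seat [0.5215 0.3781 0.2251]
keeper_lip [0.5271 0.3817 0.2304]
lever_pivot [0.3913 0.2932 0.07  ]
lever_pad [0.3646 0.2758 0.0779]
bail_hinge [0.3794 0.2854 0.0654]
bail_bar [0.3501 0.2663 0.0877]
lever_tip [0.3502 0.2664 0.0714]
```

Run:
```python
from h import *
T=np.load("T4.npy"); Ti=np.linalg.inv(T)
for pt in [(172,260),(172,382),(303,260),(303,375)]:
    o,d=ray("wrist",pt,T); o=Ti[:3,:3]@o+Ti[:3,3]; d=Ti[:3,:3]@d; print(o+d*(-.0097-o[0])/d[0])
print(r.read_state()["joint_positions"], r.read_state()["time"])
```

```text
[-0.0097 -0.0274 -0.0473]
[-0.0097  0.0244 -0.0473]
[-0.0097 -0.0315  0.0172]
[-0.0097  0.025   0.017 ]
[-0.622  -0.2314  0.2598  1.9757  0.0597  1.39    0.221 ] 8.85
```

```bash
python3 -m pendant '[{"translation":[0,3,0],"angular":[0,0,6],"hand":-1},{"translation":[0,4.2,0],"angular":[0,0,8],"hand":-1},{"translation":[0,4.2,0],"angular":[0,0,8],"hand":-1},{"translation":[0,4.2,0],"angular":[0,0,8],"hand":-1},{"translation":[1.4,2.8,0],"angular":[0,0,8],"hand":-1},{"translation":[1.7,2.5,0],"angular":[0,0,8],"hand":-1},{"translation":[1.7,2.2,0],"angular":[0,0,8],"hand":-1},{"translation":[1.5,1.6,0],"angular":[0,0,8],"hand":-1},{"translation":[1.4,1.2,0],"angular":[0,0,8],"hand":-1},{"translation":[0,0,0],"angular":[0,0,8],"hand":-1},{"translation":[0,0,0],"angular":[0,0,8],"hand":-1},{"translation":[0,0,0],"angular":[0,0,2],"hand":-1},{"translation":[0,0,0],"angular":[0,0,0],"hand":-1},{"translation":[0,0,0],"angular":[0,0,0],"hand":-1}]'
python3 - <<'E'
from h import *
T,im=snap("wrist","w5"); print(T[:3]); print(r.read_state()["width"],np.degrees(np.arctan2(T[1,1],T[0,1])),r.read_state()["joint_positions"])
T,im=snap("top","top5");cv2.imwrite("pics/top5z.png",cv2.resize(im[130:290,140:340],None,fx=4,fy=4,interpolation=cv2.INTER_CUBIC)[:,:,::-1])
snap("scene","s5")
E
```

```text
time: 10.25
ee_pos: [0.4624, 0.3379, 0.2784]
eef_rot: [-0.197, 0.679, 0.197, 0.679]
ft_force: [0.7, 0.9, -2.2]
width: 0.0576
[[-0.0004 -0.5349  0.8449  0.4624]
 [-0.0001  0.8449  0.5349  0.3379]
 [-1.      0.0001 -0.0003  0.2784]]
0.057638789234634 122.33650934510177 [-0.7899  0.1992  0.092   1.5636 -0.0187  1.38    1.4392]
```

View pics/w5.png

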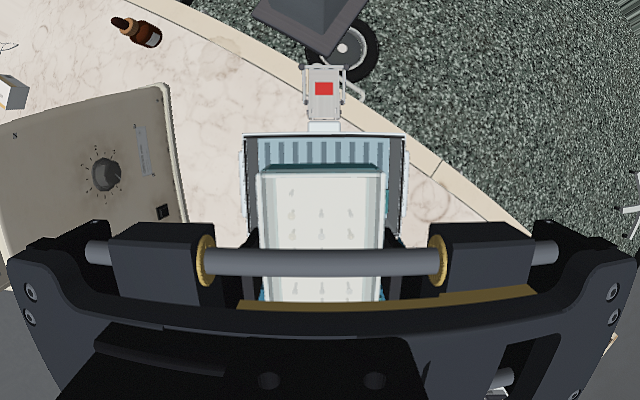

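View pics/top5z.png

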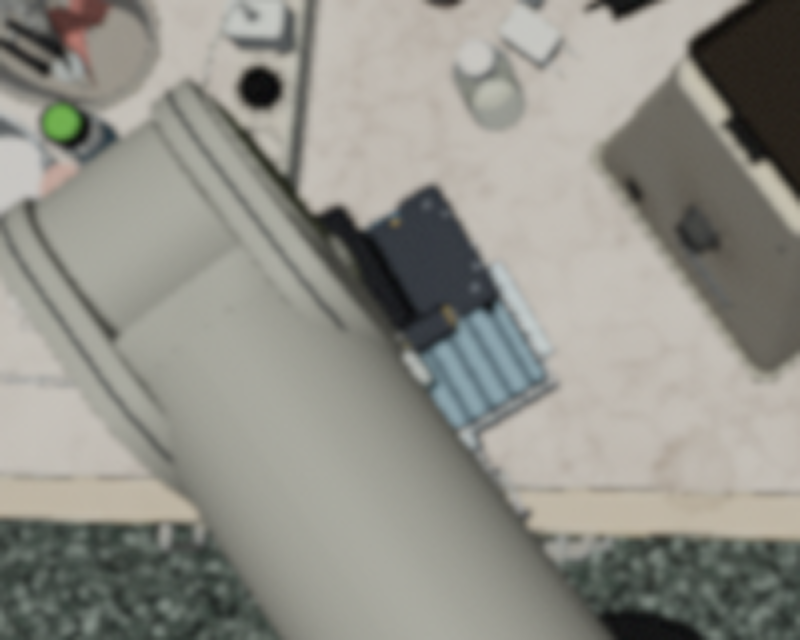

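View pics/s5.png

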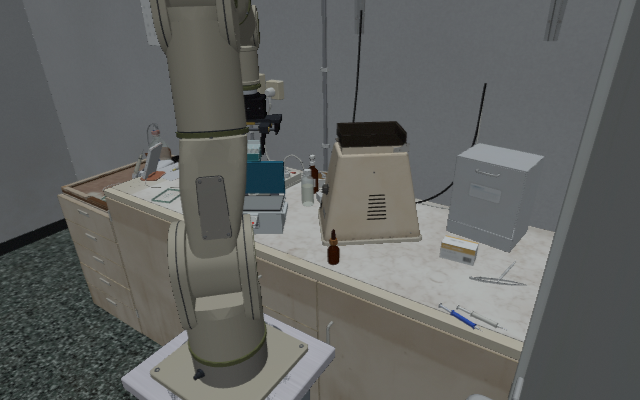

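The wrist view shows the front rim of the box at row about 136, columns 245–404, nearly square to the tool, with the latch at (95,325). I'll zoom in to measure the offset.

Run:
```python
from h import *
im=cv2.imread("pics/w5.png"); cv2.imwrite("pics/w5z.png",cv2.resize(im[55:235,225:425],None,fx=4,fy=4,interpolation=cv2.INTER_CUBIC)[:600])
```

```text
(no output)
```

View pics/w5z.png

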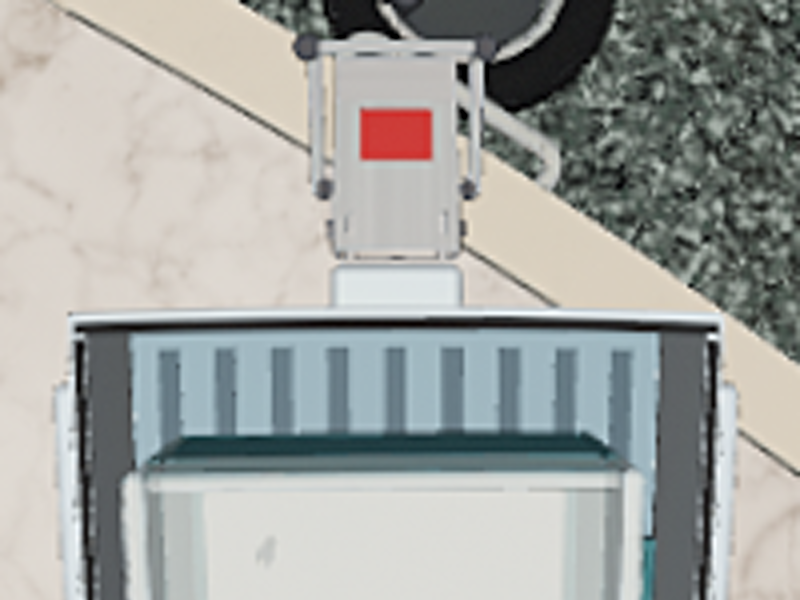

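Run:
```python
from h import *
T=np.eye(4);T[:3]=np.array([[-0.0004,-0.5349,0.8449,0.4624],[-0.0001,0.8449,0.5349,0.3379],[-1.,0.0001,-0.0003,0.2784]])
T2=tool(); print(T2[:3]); T=T2
np.save("T5.npy",T)
a=lambda u,v,z: atz(ray("wrist",(55+v/4,225+u/4),T),z)
L=a(70,315,.085);Rr=a(718,316,.085); print(L,Rr,np.linalg.norm(L-Rr)); d=Rr-L
yaw=np.arctan2(-d[0],d[1]);print("yaw",np.degrees(yaw)); m=(L+Rr)/2; ex=np.array([np.cos(yaw),np.sin(yaw),0])
print("center",m+.058*ex, "rel tool",np.linalg.inv(T)@np.append(m+.058*ex,1))
for z in (.05,.06,.07,.08,.09):
    l=a(305,47,z);q=a(484,47,z);mm=(l+q)/2; print(z,np.linalg.norm(l-q),mm,"boxx",(mm-m)@ex-.058)
for z in (.05,.06,.07,.08,.09):
    l=a(322,188,z);q=a(468,188,z);mm=(l+q)/2; print("hinge",z,np.linalg.norm(l-q),"boxx",(mm-m)@ex-.058)
for z in (.05,.06,.07,.08):
    mm=a(396,134,z); print("pad",z,"boxx",(mm-m)@ex-.058, np.linalg.norm(a(360,134,z)-a(433,134,z)))
```

```text
[[-0.0002 -0.5354  0.8446  0.4624]
 [ 0.0001  0.8446  0.5354  0.3379]
 [-1.      0.0002 -0.0002  0.2785]]
[0.4571 0.2338 0.085 ] [0.3628 0.3825 0.085 ] 0.17612287105195473
yaw 32.36260308265388
center [0.4589 0.3392 0.085 ] rel tool [ 0.1935  0.0028 -0.0022  1.    ]
0.05 0.05235443235179503 [0.344  0.2666 0.05  ] boxx -0.13595831764621982
0.06 0.050926873931700145 [0.3457 0.2675 0.06  ] boxx -0.13403543398059903
0.07 0.049499315511605274 [0.3473 0.2685 0.07  ] boxx -0.13211255031497818
0.08 0.04807175709151042 [0.349  0.2695 0.08  ] boxx -0.13018966664935733
0.09 0.04664419867141556 [0.3507 0.2704 0.09  ] boxx -0.12826678298373656
hinge 0.05 0.042650171303808326 boxx -0.09328512369114175
hinge 0.06 0.04148722084425371 boxx -0.09252581824815492
hinge 0.07 0.04032427038469913 boxx -0.0917665128051681
hinge 0.08 0.03916131992514454 boxx -0.09100720736218129
hinge 0.09 0.03799836946558993 boxx -0.09024790191919446
pad 0.05 boxx -0.10929210696598085 0.021290902960713277
pad 0.06 boxx -0.10809633601801505 0.02071035979697968
pad 0.07 boxx -0.10690056507004919 0.020129816633246072
pad 0.08 boxx -0.10570479412208339 0.01954927346951243
```

Measured rim length is 176.1 mm against the stated 176. The box centre is (0.459, 0.339), yaw 32.4°, and the held bur box sits within 3 mm of it, so I lower it.

```bash
python3 -m pendant '[{"translation":[0,0,-3],"angular":[0,0,0],"hand":-1},{"translation":[0,0,-4.5],"angular":[0,0,0],"hand":-1},{"translation":[0,0,-4.5],"angular":[0,0,0],"hand":-1},{"translation":[0,0,-4.5],"angular":[0,0,0],"hand":-1},{"translation":[0,0,-3],"angular":[0,0,0],"hand":-1},{"translation":[0,0,-1],"angular":[0,0,0],"hand":-1},{"translation":[0,0,-0.5],"angular":[0,0,0],"hand":-1},{"translation":[0,0,-0.5],"angular":[0,0,0],"hand":-1},{"translation":[0,0,-0.4],"angular":[0,0,0],"hand":-1},{"translation":[0,0,0],"angular":[0,0,0],"hand":-1},{"translation":[0,0,0],"angular":[0,0,0],"hand":-1}]'
python3 - <<'E'
from h import *
T,im=snap("wrist","w6"); print(T[:3]); print(r.read_state()["ft_force"],r.read_state()["width"])
E
```

```text
time: 11.5
ee_pos: [0.4636, 0.3389, 0.0616]
eef_rot: [-0.197, 0.678, 0.198, 0.68]
ft_force: [-0.1, -1.1, 5.6]
width: 0.0576
[[ 0.0026 -0.5361  0.8442  0.4636]
 [ 0.0025  0.8442  0.5361  0.3389]
 [-1.      0.0007  0.0035  0.0616]]
[-0.388  -0.8052  6.7047] 0.057908356630670524
```

View pics/w6.png

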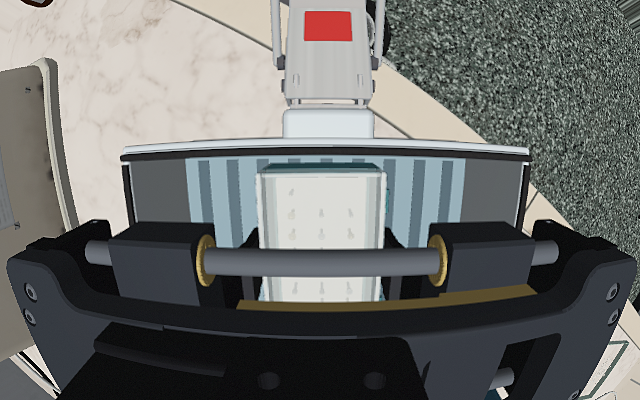

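```bash
python3 -m pendant '[{"translation":[0,0,0],"angular":[0,0,0],"hand":-0.1},{"translation":[0,0,0],"angular":[0,0,0],"hand":0.5},{"translation":[0,0,0],"angular":[0,0,0],"hand":1},{"translation":[0,0,0],"angular":[0,0,0],"hand":1},{"translation":[0,0,0],"angular":[0,0,0],"hand":1}]'
python3 - <<'E'
from h import *
T,im=snap("wrist","w7"); print(T[:3]); print(r.read_state()["ft_force"],r.read_state()["width"])
E
```

```text
time: 12.05
ee_pos: [0.4624, 0.3379, 0.0595]
eef_rot: [-0.197, 0.679, 0.197, 0.679]
ft_force: [-0.2, 0.5, -0.5]
width: 0.0809
[[-0.0001 -0.5361  0.8442  0.4624]
 [ 0.0001  0.8442  0.5361  0.3379]
 [-1.      0.0002 -0.0001  0.0595]]
[ 0.082  -0.4883 -0.8312] 0.0831496644567348
```

View pics/w7.png

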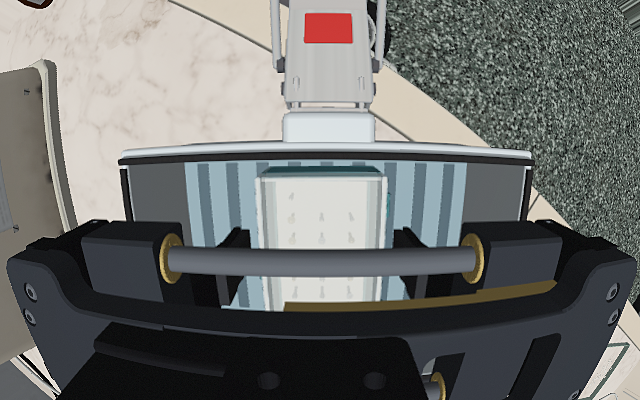

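```bash
python3 -m pendant '[{"translation":[0,0,1],"angular":[0,0,0],"hand":1},{"translation":[0,0,3],"angular":[0,0,0],"hand":1},{"translation":[0,0,4.5],"angular":[0,0,0],"hand":1},{"translation":[0,0,4.5],"angular":[0,0,0],"hand":1},{"translation":[0,0,4.5],"angular":[0,0,0],"hand":1},{"translation":[0,0,4.5],"angular":[0,0,0],"hand":1},{"translation":[0,0,2],"angular":[0,0,0],"hand":0},{"translation":[0,0,0],"angular":[0,0,0],"hand":-1},{"translation":[0,0,0],"angular":[0,0,0],"hand":-1}]'
python3 - <<'E'
from h import *
T,im=snap("wrist","w8"); print(T[:3])
print([ (m["point"],m["confidence"],atz(ray("wrist",m["point"],T),.028)) for m in r.mark_of("wrist","bur_box")])
t0=cv2.imread("pics/top0.png"); cv2.imwrite("pics/t0z.png",cv2.resize(t0[90:230,80:300],None,fx=3.5,fy=3.5,interpolation=cv2.INTER_CUBIC))
for m in r.mark_of("top","soap_bottle"): print("soap",m,atz(ray("top",m["point"]),0))
print("soap0",atz(ray("top",(191,181.2)),0), atz(ray("top",(180,170)),.2))
E
```

```text
time: 13.0
ee_pos: [0.4623, 0.3379, 0.2999]
eef_rot: [-0.197, 0.679, 0.198, 0.679]
ft_force: [-0.3, -0.0, -0.8]
width: 0.0704
[[ 0.0002 -0.5361  0.8442  0.4623]
 [ 0.0005  0.8442  0.5361  0.3379]
 [-1.      0.0003  0.0005  0.2999]]
[([175.0, 317.3], 0.63, array([0.4639, 0.3331, 0.028 ]))]
soap0 [0.5623 0.5461 0.    ] [0.5584 0.5095 0.2   ]
```

View pics/w8.png

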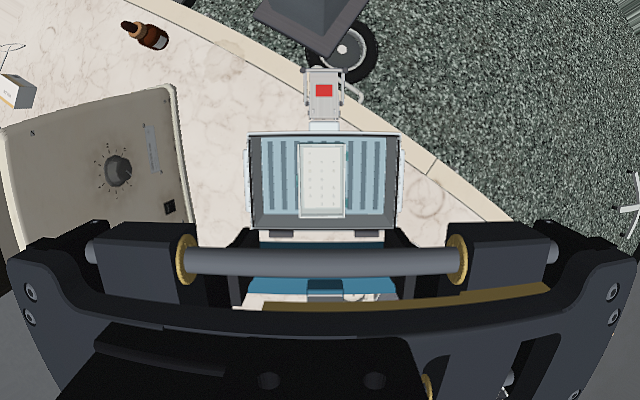

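View pics/t0z.png

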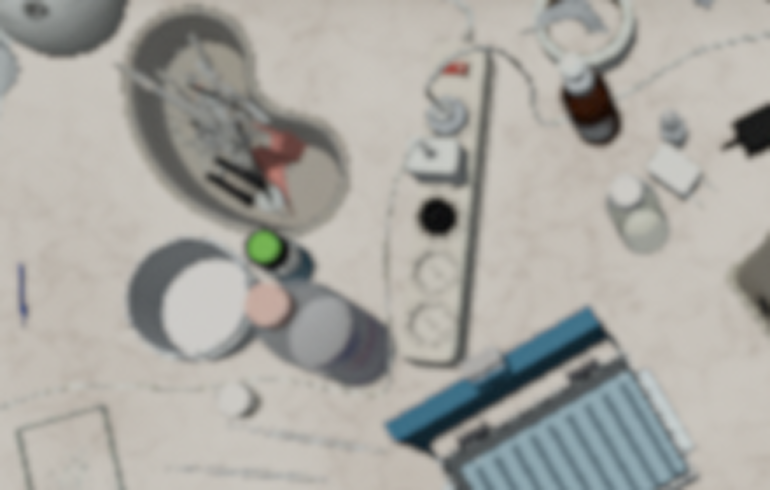

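The bur box lies flat on the floor, at rows 143–218, columns 300–345, with clearance on all sides. The soap bottle, at about (0.56, 0.55), is clear of the spot behind the lid. I go over the lid and down behind it with the fingers shut.

```bash
python3 -m pendant '[{"translation":[2.1,1.3,0],"angular":[0,0,0],"hand":-1},{"translation":[2.5,1.6,0],"angular":[0,0,0],"hand":-1},{"translation":[2.3,1.5,0],"angular":[0,0,0],"hand":-1},{"translation":[1.5,1.0,0],"angular":[0,0,0],"hand":-1},{"translation":[0,0,0],"angular":[0,0,0],"hand":-1},{"translation":[0,0,-3],"angular":[0,0,0],"hand":-1},{"translation":[0,0,-3],"angular":[0,0,0],"hand":-1},{"translation":[0,0,-2.5],"angular":[0,0,0],"hand":-1},{"translation":[0,0,-1.8],"angular":[0,0,0],"hand":-1},{"translation":[0,0,0],"angular":[0,0,0],"hand":-1},{"translation":[0,0,0],"angular":[0,0,0],"hand":-1}]'
python3 - <<'E'
from h import *
T,im=snap("wrist","w9"); print(T[:3]); print(r.read_state()["ft_force"],r.read_state()["width"])
snap("scene","s9")
E
```

```text
time: 14.25
ee_pos: [0.5461, 0.3917, 0.1968]
eef_rot: [-0.197, 0.679, 0.197, 0.679]
ft_force: [0.4, 0.3, 0.4]
width: 0.0005
[[-0.0006 -0.5361  0.8442  0.5461]
 [-0.0003  0.8442  0.5361  0.3917]
 [-1.      0.0001 -0.0007  0.1968]]
[0.0763 0.1608 0.3759] 0.0006929215747535676
```

View pics/w9.png

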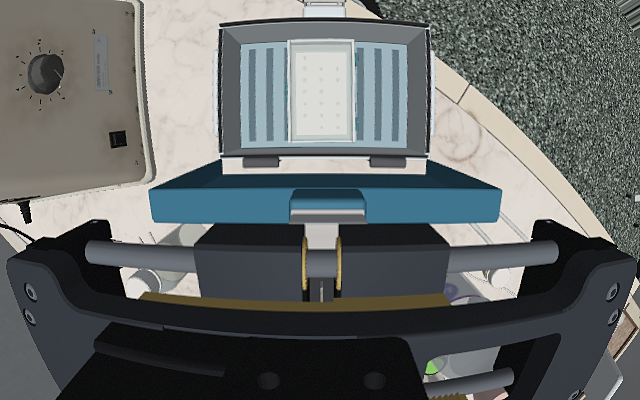

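View pics/s9.png

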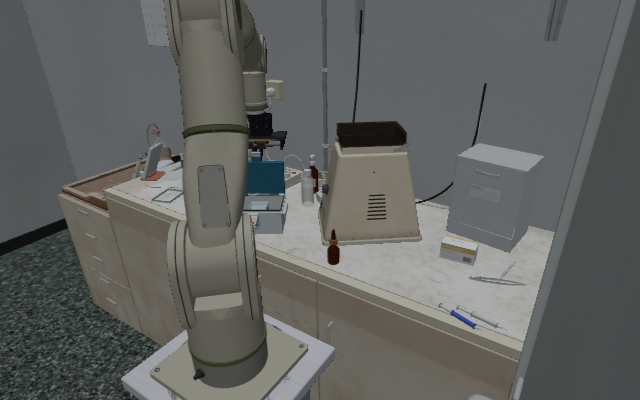

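The fingers are shut behind the lid, whose top edge shows at row about 205. I push it forward slowly.

```bash
python3 -m pendant '[{"translation":[-0.8,-0.5,0],"angular":[0,0,0],"hand":-1},{"translation":[-1,-0.64,0],"angular":[0,0,0],"hand":-1},{"translation":[-1,-0.64,0],"angular":[0,0,0],"hand":-1},{"translation":[-1,-0.64,0],"angular":[0,0,0],"hand":-1},{"translation":[-1,-0.64,0],"angular":[0,0,0],"hand":-1}]'
python3 - <<'E'
from h import *
T,im=snap("wrist","w10"); print(T[:3,3]); print(r.read_state()["ft_force"])
E
```

```text
time: 14.85
ee_pos: [0.498, 0.3611, 0.1975]
eef_rot: [-0.197, 0.678, 0.198, 0.68]
ft_force: [0.2, 0.7, -1.1]
width: 0.0008
[0.498  0.3611 0.1975]
[1.1898 0.7121 1.0886]
```

View pics/w10.png

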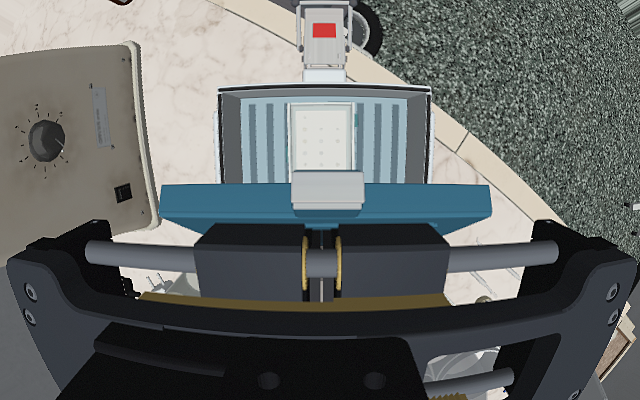

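```bash
python3 -m pendant '[{"translation":[-1,-0.64,0],"angular":[0,0,0],"hand":-1},{"translation":[-1,-0.64,0],"angular":[0,0,0],"hand":-1},{"translation":[-1,-0.64,0],"angular":[0,0,0],"hand":-1},{"translation":[-1,-0.64,0],"angular":[0,0,0],"hand":-1},{"translation":[-0.5,-0.3,0],"angular":[0,0,0],"hand":-1},{"translation":[0,0,0],"angular":[0,0,0],"hand":-1},{"translation":[0,0,0],"angular":[0,0,0],"hand":-1}]'
python3 - <<'E'
from h import *
T,im=snap("wrist","w11"); print(T[:3,3]); print(r.read_state()["ft_force"])
E
```

```text
time: 15.6
ee_pos: [0.4537, 0.333, 0.1969]
eef_rot: [-0.197, 0.679, 0.198, 0.679]
ft_force: [0.4, 0.3, -0.2]
width: 0.0004
[0.4537 0.333  0.1969]
[ 0.1285 -0.4429  0.5025]
```

View pics/w11.png

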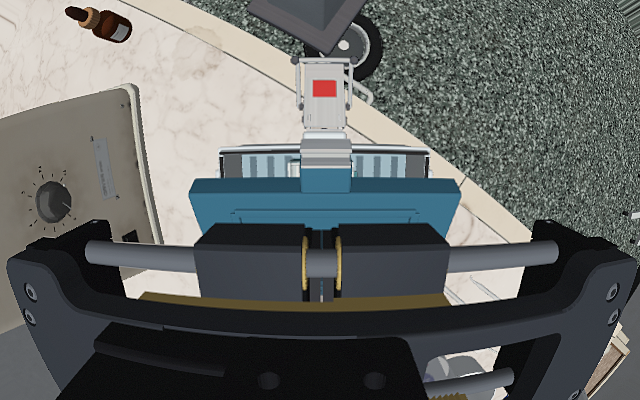

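The lid is past the tipping point (edge at row about 190) and sinking on its own. I move in front, above the latch bar, to check both.

```bash
python3 -m pendant '[{"translation":[-1.5,-0.9,1],"angular":[0,0,0],"hand":-1},{"translation":[-2.6,-1.6,0],"angular":[0,0,0],"hand":1},{"translation":[-2.7,-1.7,0],"angular":[0,0,0],"hand":1},{"translation":[-2.5,-1.5,0],"angular":[0,0,0],"hand":1},{"translation":[-1.5,-0.9,0],"angular":[0,0,0],"hand":1},{"translation":[0,0,0],"angular":[0,0,0],"hand":1},{"translation":[0,0,0],"angular":[0,0,0],"hand":1},{"translation":[0,0,0],"angular":[0,0,0],"hand":1}]'
python3 - <<'E'
from h import *
T,im=snap("wrist","w12"); print(T[:3]);np.save("T12.npy",T)
for n in ["bail_bar","lever_pad","lever_pivot","bail_hinge","keeper_seat","keeper_lip"]:
    print(n,[(np.round(x["point"],1).tolist(),round(x["confidence"],2)) for x in r.mark_of("wrist",n)[:2]])
snap("scene","s12")
_,im=snap("top","top12")
E
```

```text
time: 16.45
ee_pos: [0.3462, 0.2672, 0.2066]
eef_rot: [-0.197, 0.679, 0.197, 0.679]
ft_force: [-0.4, -0.1, -0.5]
width: 0.0486
[[ 0.0002 -0.5359  0.8443  0.3462]
 [ 0.0003  0.8443  0.5359  0.2672]
 [-1.      0.0002  0.0003  0.2066]]
bail_bar [([207.4, 320.3], 0.85)]
lever_pad [([255.8, 320.4], 0.64), ([220.5, 325.0], 0.56)]
lever_pivot [([251.3, 321.9], 0.66)]
bail_hinge [([242.0, 321.2], 0.7)]
keeper_seat [([269.2, 321.6], 0.82)]
keeper_lip [([266.3, 322.5], 0.67)]
```

View pics/w12.png

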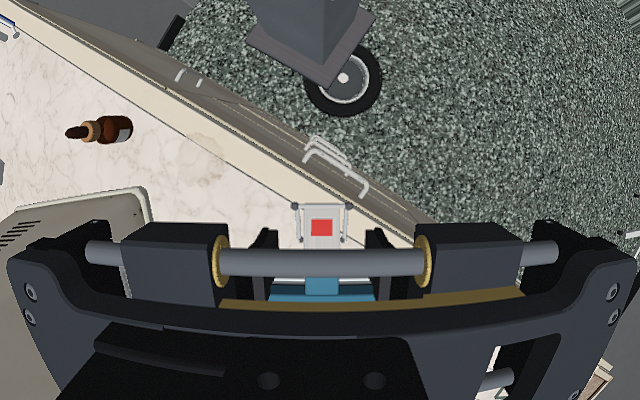

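View pics/s12.png

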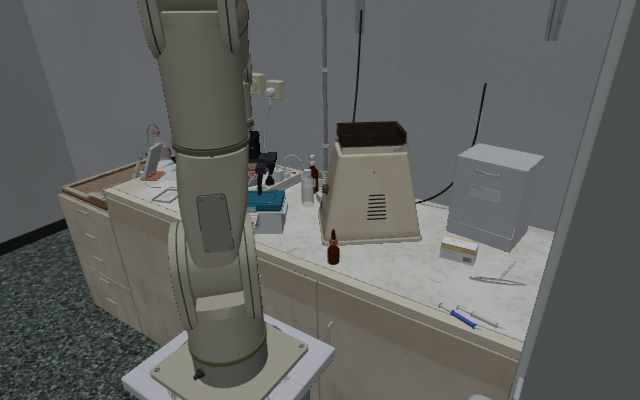

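The scene view shows the lid shut, and the wrist view shows the bar heads near (206,295) and (206,348). I'll triangulate the heads from this picture and the earlier one.

Run:
```python
from h import *
im=cv2.imread("pics/w12.png"); cv2.imwrite("pics/w12z.png",cv2.resize(im[190:310,260:380],None,fx=5,fy=5,interpolation=cv2.INTER_CUBIC))
```

```text
(no output)
```

View pics/w12z.png

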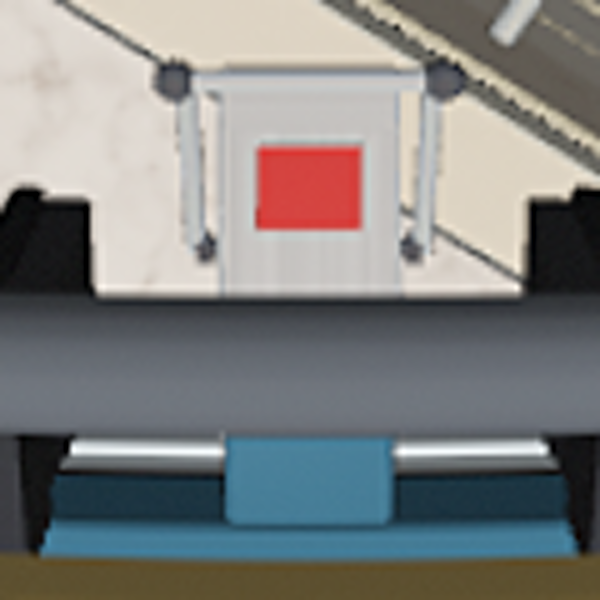

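Run:
```python
from h import *
T5=np.load("T5.npy");T12=np.load("T12.npy")
yaw=np.radians(32.36);ex=np.array([np.cos(yaw),np.sin(yaw),0]);ey=np.array([-ex[1],ex[0],0]);c=np.array([.4589,.3392,0])
bx=lambda P:np.array([(P-c)@ex,(P-c)@ey,P[2]])
A={}
for n,a,b in [("L",(66.75,301.25),(206,294.6)),("R",(66.75,346),(206,349)),("hL",(55+188/4,225+322/4),(239.6,301)),("hR",(55+188/4,225+468/4),(239.6,342.2)),("pad",(55+134/4,225+396/4),(190+187/5,260+310/5))]:
    p,e=tri([ray("wrist",a,T5),ray("wrist",b,T12)]); print(n,p,e,"box",bx(p)); A[n]=p
m=(A["L"]+A["R"])/2; print("bar mid",m, np.linalg.norm(A["L"]-A["R"])); 
print("tcp box",bx(T12[:3,3]))
```

```text
L [0.3617 0.2491 0.0787] [0.0001 0.0001] box [-0.1303 -0.0241  0.0787]
R [0.3357 0.2899 0.079 ] [0.0003 0.0003] box [-0.1305  0.0243  0.079 ]
hL [0.3918 0.2729 0.063 ] [0.0003 0.0003] box [-0.0922 -0.0201  0.063 ]
hR [0.3699 0.3071 0.0631] [0.0002 0.0002] box [-0.0923  0.0205  0.0631]
pad [0.3683 0.2824 0.0691] [0.0001 0.0001] box [-0.107   0.0005  0.0691]
bar mid [0.3487 0.2695 0.0788] 0.048362674298570926
tcp box [-0.1337 -0.0005  0.2066]
```

Bar height is 0.079, with head centres 48 mm apart (48 + 8 = 56 mm, as stated). The bar-to-hinge distance comes to 41.3 mm against the stated 41.5, so I descend and grip the heads.

```bash
python3 -m pendant '[{"translation":[0.1,0.1,-3],"angular":[0,0,0],"hand":1},{"translation":[0.15,0.13,-4],"angular":[0,0,0],"hand":1},{"translation":[0,0,-3],"angular":[0,0,0],"hand":1},{"translation":[0,0,-2.1],"angular":[0,0,0],"hand":1},{"translation":[0,0,0],"angular":[0,0,0],"hand":1},{"translation":[0,0,0],"angular":[0,0,0],"hand":1}]' 12
python3 - <<'E'
from h import *
T,im=snap("wrist","w13"); print(T[:3]); print(r.read_state()["ft_force"])
E
```

```text
time: 17.5
ee_pos: [0.348, 0.2692, 0.0861]
eef_rot: [-0.197, 0.679, 0.197, 0.679]
ft_force: [-0.1, 0.5, 0.3]
width: 0.0872
[[-0.0002 -0.5361  0.8441  0.348 ]
 [-0.      0.8441  0.5361  0.2692]
 [-1.      0.0001 -0.0002  0.0861]]
[0.025  0.4935 0.0726]
```

View pics/w13.png

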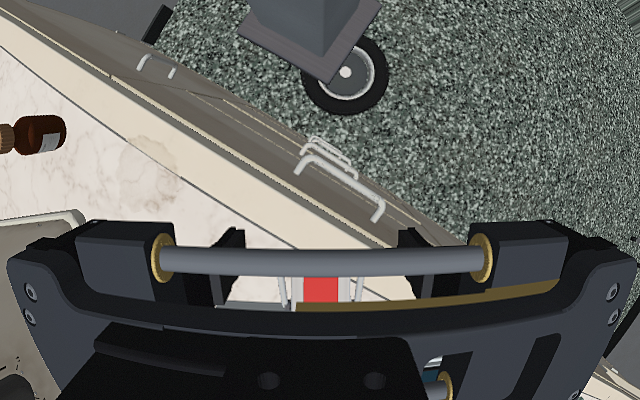

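```bash
python3 -m pendant '[{"translation":[0,0,0],"angular":[0,0,0],"hand":-1},{"translation":[0,0,0],"angular":[0,0,0],"hand":-1},{"translation":[0,0,0],"angular":[0,0,0],"hand":-1},{"translation":[0,0,0],"angular":[0,0,0],"hand":-1}]' 15
python3 - <<'E'
from h import *
print(r.read_state()["ft_force"]); snap("scene","s13")
_,im=snap("top","top13")
E
```

```text
time: 17.95
ee_pos: [0.348, 0.2691, 0.0859]
eef_rot: [-0.197, 0.679, 0.198, 0.679]
ft_force: [-0.0, -0.5, 0.0]
width: 0.063
[-0.0005 -0.4589  0.0334]
```

```bash
python3 -m pendant '[{"translation":[0,0,0],"angular":[0,0,0],"hand":-1},{"translation":[0,0,0],"angular":[0,0,0],"hand":-1}]'
```

```text
time: 18.25
ee_pos: [0.348, 0.2688, 0.0855]
eef_rot: [-0.197, 0.679, 0.197, 0.679]
ft_force: [1.3, -2.1, 0.7]
width: 0.0538
```

View pics/s13.png

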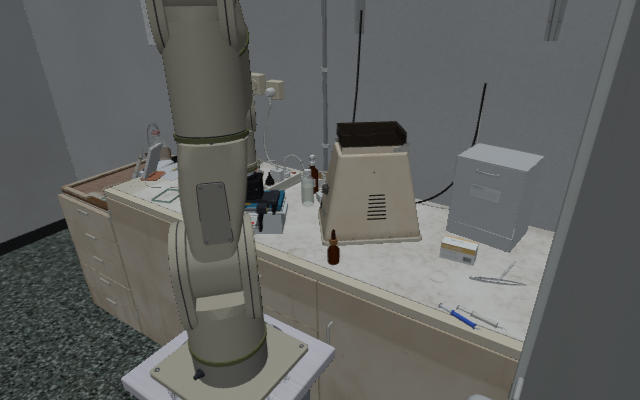

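```bash
python3 -m pendant '[{"translation":[0.27,0.17,0.8],"angular":[0,0,0],"hand":-1},{"translation":[0.27,0.17,0.8],"angular":[0,0,0],"hand":-1},{"translation":[0.5,0.32,0.65],"angular":[0,0,0],"hand":-1},{"translation":[0.5,0.32,0.65],"angular":[0,0,0],"hand":-1},{"translation":[0,0,0],"angular":[0,0,0],"hand":-1},{"translation":[0,0,0],"angular":[0,0,0],"hand":-1}]'
python3 - <<'E'
from h import *
T,im=snap("wrist","w14"); print(T[:3,3],r.read_state()["ft_force"],r.read_state()["width"])
_,im=snap("scene","s14");cv2.imwrite("pics/s14z.png",cv2.resize(im[160:250,220:320],None,fx=6,fy=6,interpolation=cv2.INTER_CUBIC)[:,:,::-1])
E
```

```text
time: 18.85
ee_pos: [0.3634, 0.2788, 0.1146]
eef_rot: [-0.197, 0.679, 0.197, 0.679]
ft_force: [-0.5, -3.3, 2.1]
width: 0.0538
[0.3634 0.2788 0.1146] [ 0.7762 -2.6667  1.1861] 0.05349649378028725
```

View pics/w14.png

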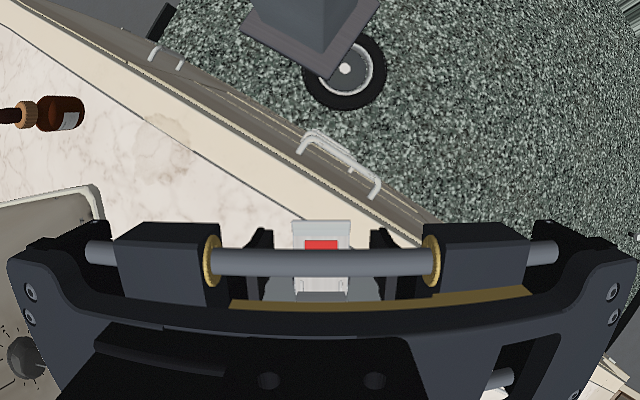

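View pics/s14z.png

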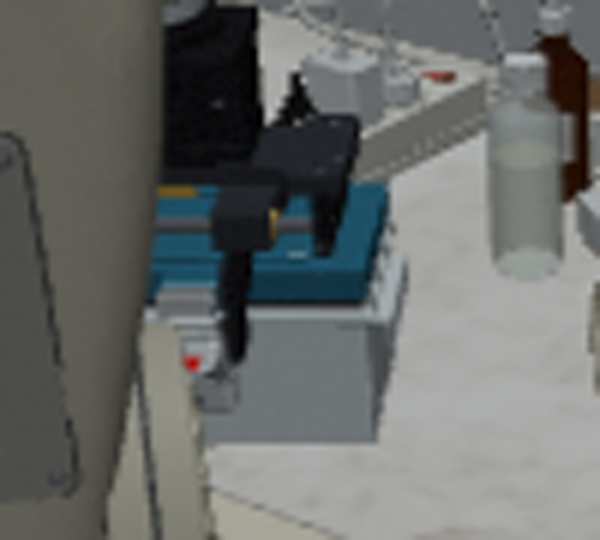

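Run:
```python
from h import *
im=cv2.imread("pics/w14.png"); cv2.imwrite("pics/w14z.png",cv2.resize(im[205:310,240:400],None,fx=5,fy=5,interpolation=cv2.INTER_CUBIC))
s=cv2.imread("pics/s14.png"); cv2.imwrite("pics/s14zz.png",cv2.resize(s[195:240,240:290],None,fx=12,fy=12,interpolation=cv2.INTER_LANCZOS4))
yaw=np.radians(32.36);ex=np.array([np.cos(yaw),np.sin(yaw),0]);ey=np.array([-ex[1],ex[0],0]);c=np.array([.4589,.3392,0])
T=tool()
W=lambda x,y,z:c+ex*x+ey*y+np.array([0,0,z])
for n,P in dict(barL=(-.112,-.024,.108),barR=(-.112,.024,.108),low=(-.12,-.024,.04),lip=(-.088,0,.106),pivot=(-.082,0,.07)).items(): print(n,proj("scene",W(*P)),proj("wrist",W(*P),T))
```

```text
barL [[213.0317 256.7502]] [[262.8203 274.2588]]
barR [[213.0559 240.5856]] [[262.9447 366.9724]]
low [[234.2158 258.2395]] [[211.9208 287.3093]]
lip [[209.9264 250.2072]] [[300.5401 320.5939]]
pivot [[219.4538 251.6554]] [[279.3301 320.6869]]
```

View pics/w14z.png

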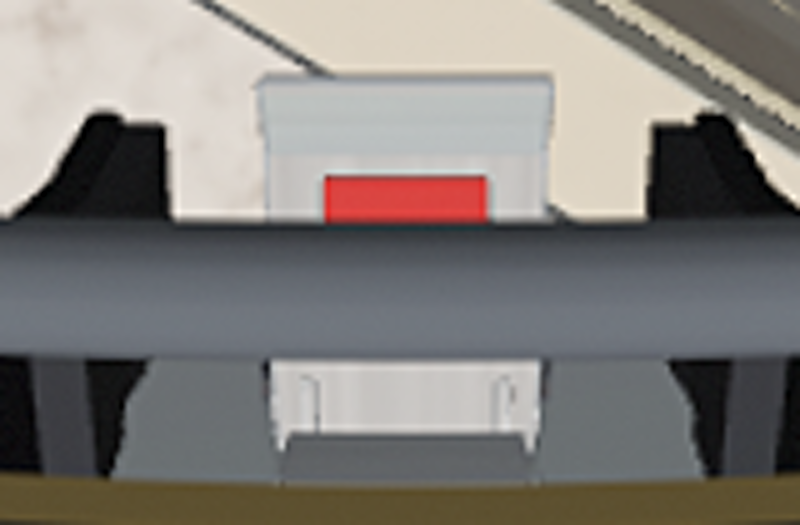

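View pics/s14zz.png

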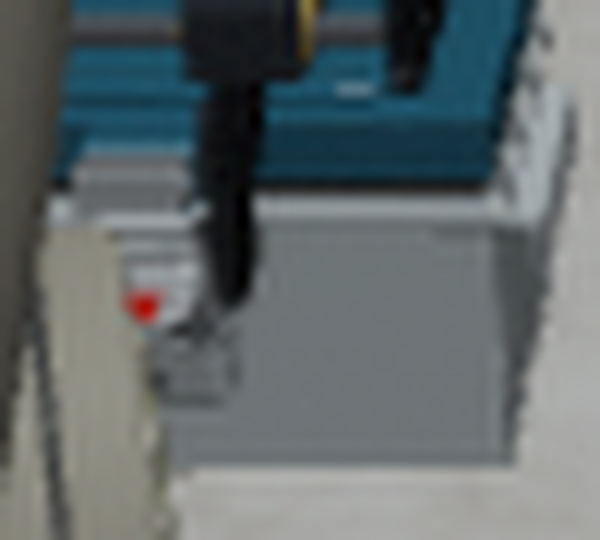

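The lever has risen with the bar: its 34 mm width now spans 59 px, which puts the tip at about z = 0.08. So the bar is held, and I carry it over the lip.

```bash
python3 -m pendant '[{"translation":[0.59,0.38,0.35],"angular":[0,0,0],"hand":-1},{"translation":[0.59,0.37,0.25],"angular":[0,0,0],"hand":-1},{"translation":[0.55,0.35,0],"angular":[0,0,0],"hand":-1},{"translation":[0.55,0.35,0],"angular":[0,0,0],"hand":-1},{"translation":[0.2,0.12,0],"angular":[0,0,0],"hand":-1},{"translation":[0,0,0],"angular":[0,0,0],"hand":-1},{"translation":[0,0,0],"angular":[0,0,0],"hand":-1}]'
python3 - <<'E'
from h import *
T,im=snap("wrist","w15"); print(T[:3,3],r.read_state()["ft_force"],r.read_state()["width"])
cv2.imwrite("pics/w15z.png",cv2.resize(im[195:310,240:400],None,fx=5,fy=5,interpolation=cv2.INTER_CUBIC)[:,:,::-1])
_,im=snap("scene","s15");cv2.imwrite("pics/s15z.png",cv2.resize(im[185:245,240:300],None,fx=9,fy=9,interpolation=cv2.INTER_CUBIC)[:,:,::-1])
yaw=np.radians(32.36);ex=np.array([np.cos(yaw),np.sin(yaw),0]);ey=np.array([-ex[1],ex[0],0]);c=np.array([.4589,.3392,0])
P=T[:3,3]-c; print("tcp box",P@ex,P@ey,P[2])
E
```

```text
time: 19.65
ee_pos: [0.3882, 0.2945, 0.1204]
eef_rot: [-0.197, 0.679, 0.197, 0.679]
ft_force: [1.8, -3.3, -2.4]
width: 0.054
[0.3882 0.2945 0.1204] [ 1.3824 -4.1522 -1.4254] 0.05380827691508265
tcp box -0.08364432579629835 8.893437132971398e-05 0.12042779295413562
```

View pics/w15z.png

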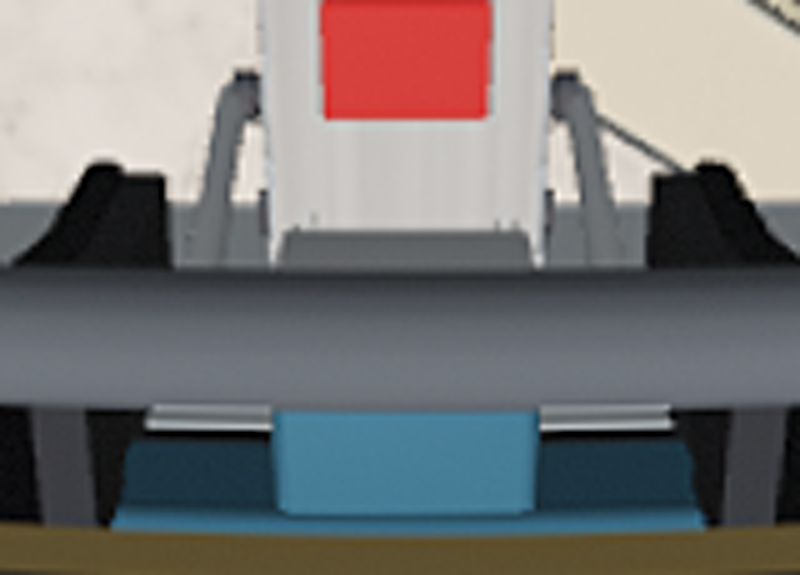

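View pics/s15z.png

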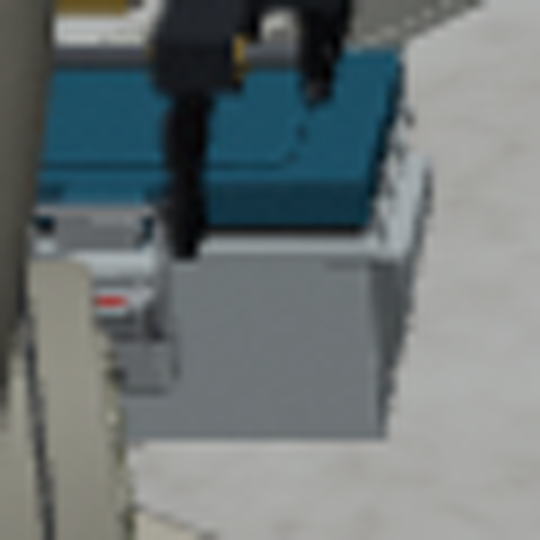

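The loop wires now rise from the hinge to the grip, and the bar lies above the keeper at box x of about −82.6 mm. I lower it into the slot.

```bash
python3 -m pendant '[{"translation":[0,0,-0.4],"angular":[0,0,0],"hand":-1},{"translation":[0,0,-0.4],"angular":[0,0,0],"hand":-1},{"translation":[0,0,-0.3],"angular":[0,0,0],"hand":-1},{"translation":[0,0,-0.3],"angular":[0,0,0],"hand":-1},{"translation":[0,0,0],"angular":[0,0,0],"hand":-1},{"translation":[0,0,0],"angular":[0,0,0],"hand":-1}]'
python3 - <<'E'
from h import *
T,im=snap("wrist","w16"); print(T[:3,3],r.read_state()["ft_force"],r.read_state()["width"])
cv2.imwrite("pics/w16z.png",cv2.resize(im[195:310,240:400],None,fx=5,fy=5,interpolation=cv2.INTER_CUBIC)[:,:,::-1])
yaw=np.radians(32.36);ex=np.array([np.cos(yaw),np.sin(yaw),0]);ey=np.array([-ex[1],ex[0],0]);c=np.array([.4589,.3392,0])
P=T[:3,3]-c; print("tcp box",P@ex,P@ey,P[2])
E
```

```text
time: 20.35
ee_pos: [0.3896, 0.2953, 0.1084]
eef_rot: [-0.197, 0.678, 0.198, 0.68]
ft_force: [2.5, -4.4, 14.3]
width: 0.0538
[0.3896 0.2953 0.1084] [ 2.3485 -5.6561 13.6164] 0.05382331919682102
tcp box -0.08199696658366794 -4.523426189030447e-06 0.10836174433932275
```

View pics/w16z.png

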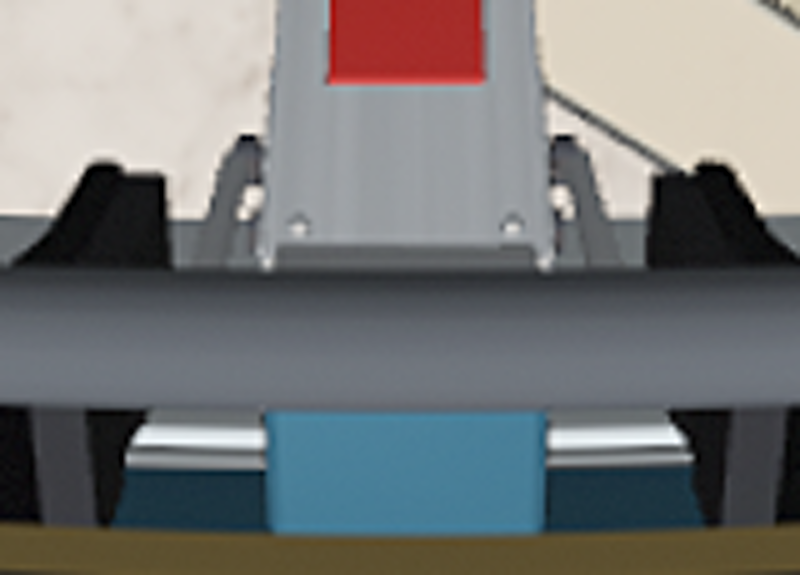

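```bash
python3 -m pendant '[{"translation":[0,0,0.15],"angular":[0,0,0],"hand":-1},{"translation":[0,0,0],"angular":[0,0,0],"hand":-1},{"translation":[0,0,0],"angular":[0,0,0],"hand":-1}]' 5 && python3 -m pendant '[{"translation":[0,0,0],"angular":[0,0,0],"hand":0.4},{"translation":[0,0,0],"angular":[0,0,0],"hand":0.8},{"translation":[0,0,0],"angular":[0,0,0],"hand":1},{"translation":[0,0,0],"angular":[0,0,0],"hand":1},{"translation":[0,0,0],"angular":[0,0,0],"hand":1},{"translation":[0,0,0],"angular":[0,0,0],"hand":1}]'
python3 - <<'E'
from h import *
T,im=snap("wrist","w17"); print(T[:3,3],r.read_state()["ft_force"],r.read_state()["width"])
cv2.imwrite("pics/w17z.png",cv2.resize(im[195:310,240:400],None,fx=5,fy=5,interpolation=cv2.INTER_CUBIC)[:,:,::-1])
E
```

```text
time: 20.7
ee_pos: [0.3887, 0.2949, 0.1083]
eef_rot: [-0.197, 0.678, 0.198, 0.68]
ft_force: [4.7, -1.8, -0.1]
width: 0.0549
time: 21.3
ee_pos: [0.388, 0.2946, 0.108]
eef_rot: [-0.197, 0.679, 0.197, 0.679]
ft_force: [0.5, -0.8, 0.6]
width: 0.0855
[0.388  0.2946 0.108 ] [0.029  0.142  0.7858] 0.08612968181681153
```

View pics/w17z.png

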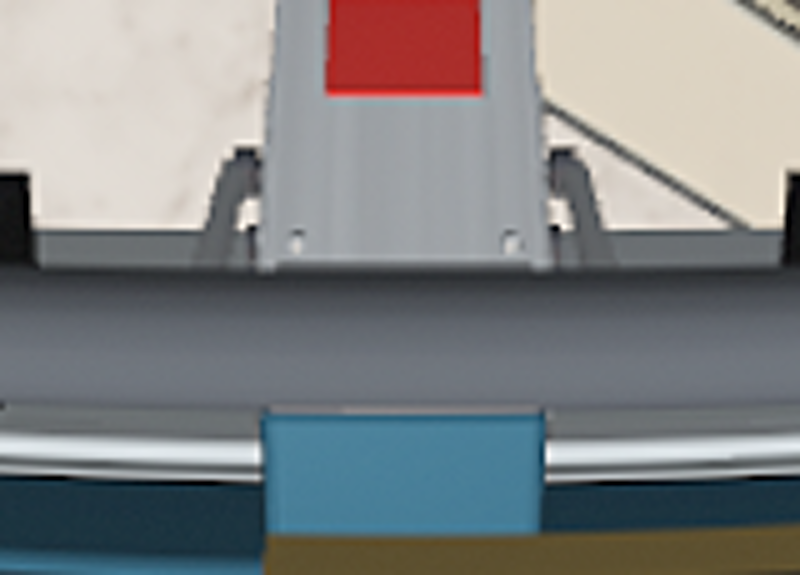

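```bash
python3 -m pendant '[{"translation":[0,0,1.5],"angular":[0,0,0],"hand":1},{"translation":[0,0,4],"angular":[0,0,0],"hand":1},{"translation":[1,0.6,4],"angular":[0,0,0],"hand":0},{"translation":[2.2,1.4,2.5],"angular":[0,0,0],"hand":-1},{"translation":[2.2,1.4,0],"angular":[0,0,0],"hand":-1},{"translation":[1.2,0.8,0],"angular":[0,0,0],"hand":-1},{"translation":[0,0,0],"angular":[0,0,0],"hand":-1},{"translation":[0,0,0],"angular":[0,0,0],"hand":-1}]'
python3 - <<'E'
from h import *
T,im=snap("wrist","w18"); print(T[:3]);np.save("T18.npy",T)
cv2.imwrite("pics/w18z.png",cv2.resize(im[70:220,230:420],None,fx=4,fy=4,interpolation=cv2.INTER_CUBIC)[:,:,::-1])
for n in ["bail_bar","keeper_seat","keeper_lip","lever_pad","bail_hinge","lever_pivot"]:
    print(n,[(np.round(x["point"],1).tolist(),round(x["confidence"],2)) for x in r.mark_of("wrist",n)[:2]])
E
```

```text
time: 22.15
ee_pos: [0.4537, 0.3362, 0.2276]
eef_rot: [-0.197, 0.679, 0.197, 0.679]
ft_force: [-0.4, -0.2, -0.3]
width: 0.0473
[[-0.001  -0.5361  0.8442  0.4537]
 [-0.0006  0.8442  0.5361  0.3362]
 [-1.      0.     -0.0012  0.2276]]
bail_bar [([117.1, 324.6], 0.87)]
keeper_seat [([118.8, 317.8], 0.9)]
keeper_lip [([110.0, 321.1], 0.98)]
lever_pad [([94.6, 320.7], 0.88)]
bail_hinge [([115.1, 321.8], 0.59)]
lever_pivot [([117.3, 321.1], 0.55)]
```

View pics/w18z.png

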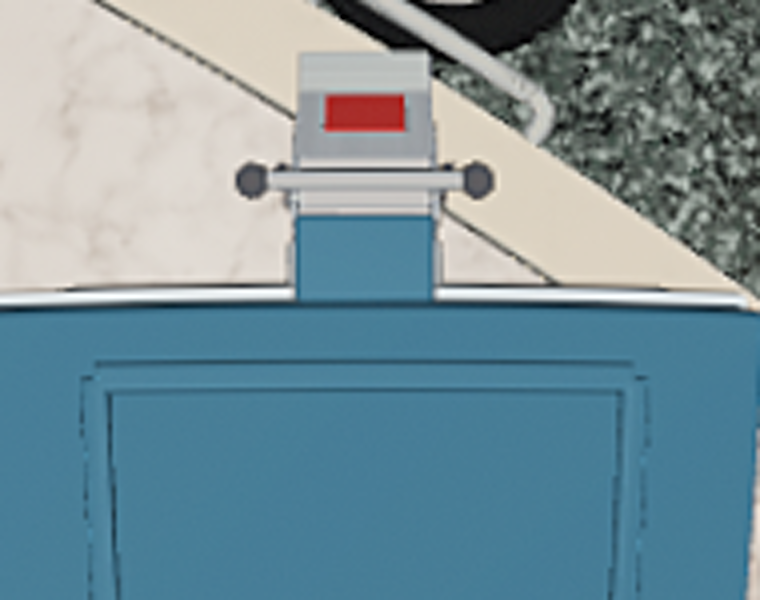

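The bar lies in the slot behind the lip, with its heads at rows 114–116, so the loop is hooked. Next I move in front, tilt the closed fingers toward the box and press the lever.

```bash
python3 -m pendant '[{"translation":[-2.2,-1.4,0],"angular":[0,0,0],"hand":-1},{"translation":[-3,-1.9,0],"angular":[0,0,0],"hand":-1},{"translation":[-3,-1.9,0],"angular":[0,0,0],"hand":-1},{"translation":[-2.2,-1.4,0],"angular":[0,0,0],"hand":-1},{"translation":[-1,-0.6,0],"angular":[4.28,-6.76,0],"hand":-1},{"translation":[0,0,0],"angular":[4.28,-6.76,0],"hand":-1},{"translation":[0,0,-2],"angular":[4.28,-6.76,0],"hand":-1},{"translation":[0,0,-3],"angular":[0,0,0],"hand":-1},{"translation":[0,0,-2.5],"angular":[0,0,0],"hand":-1},{"translation":[0,0,0],"angular":[0,0,0],"hand":-1},{"translation":[0,0,0],"angular":[0,0,0],"hand":-1}]'
python3 - <<'E'
from h import *
T,im=snap("wrist","w19"); print(T[:3]); print(r.read_state()["width"],r.read_state()["joint_positions"])
yaw=np.radians(32.36);ex=np.array([np.cos(yaw),np.sin(yaw),0]);ey=np.array([-ex[1],ex[0],0]);c=np.array([.4589,.3392,0])
P=T[:3,3]-c; print("tcp box",P@ex,P@ey,P[2], "tilt",np.degrees(np.arcsin(T[:3,0]@ex)))
_,im=snap("scene","s19");cv2.imwrite("pics/s19z.png",cv2.resize(im[165:245,220:300],None,fx=7,fy=7,interpolation=cv2.INTER_CUBIC)[:,:,::-1])
E
```

```text
time: 23.6
ee_pos: [0.3402, 0.2646, 0.1536]
eef_rot: [-0.152, 0.523, 0.234, 0.805]
ft_force: [0.2, 0.2, 0.7]
width: 0.0009
[[ 0.3435 -0.536   0.7712  0.3402]
 [ 0.2175  0.8442  0.4899  0.2646]
 [-0.9136 -0.0005  0.4065  0.1536]]
0.00029433880413019234 [-0.8063 -0.3027 -0.0441  2.3709  0.1636  0.675   1.1782]
tcp box -0.14018007634721422 0.0004954388241850867 0.15364916202835258 tilt 23.988150448185586
```

View pics/w19.png

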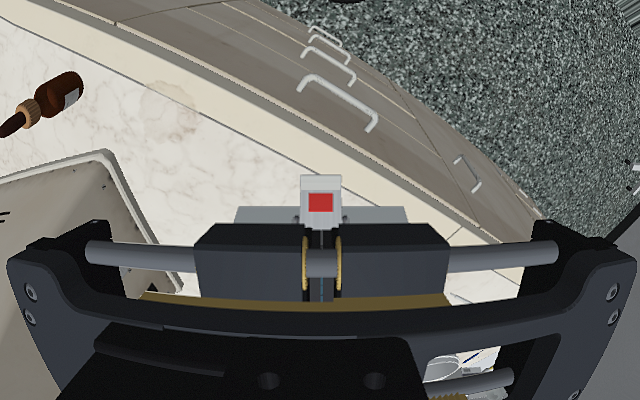

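View pics/s19z.png

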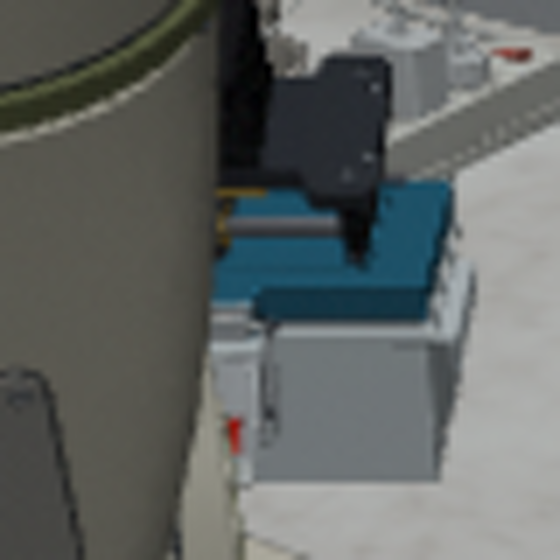

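Run:
```python
from h import *
yaw=np.radians(32.36);ex=np.array([np.cos(yaw),np.sin(yaw),0]);ey=np.array([-ex[1],ex[0],0]);c=np.array([.4589,.3392,0])
T=tool()
for ph in np.arange(.3,1.4,.1):
    s,co=np.sin(ph),np.cos(ph)
    W=lambda x,z:c+ex*x+np.array([0,0,z])
    pad=W(-.082-.032*s-.007*co,.07-.032*co+.007*s); tip=W(-.082-.049*s,.07-.049*co)
    print(round(ph,1),proj("wrist",pad,T)[0],proj("wrist",tip,T)[0],proj("scene",pad)[0])
```

```text
0.3 [194.2419 319.9238] [183.6099 319.9901] [230.1476 251.5617]
0.4 [192.8723 319.9128] [180.4666 319.9784] [230.1056 251.3469]
0.5 [191.8415 319.9009] [177.6956 319.9652] [229.9562 251.134 ]
0.6 [191.1715 319.8881] [175.3357 319.9503] [229.7002 250.9253]
0.7 [190.8824 319.8745] [173.4266 319.9339] [229.3394 250.7229]
0.8 [190.9922 319.8601] [172.0083 319.9159] [228.8767 250.5291]
0.9 [191.5154 319.8452] [171.121  319.8964] [228.3161 250.3457]
1.0 [192.463  319.8299] [170.8038 319.8754] [227.6631 250.1749]
1.1 [193.8413 319.8143] [171.0941 319.8532] [226.9238 250.0186]
1.2 [195.6511 319.7986] [172.0257 319.8298] [226.1056 249.8784]
1.3 [197.8871 319.783 ] [173.6277 319.8056] [225.2168 249.7559]
```

```bash
python3 -m pendant '[{"translation":[0,0,-3],"angular":[0,0,0],"hand":-1},{"translation":[0,0,-3],"angular":[0,0,0],"hand":-1},{"translation":[0.36,0.22,-0.7],"angular":[0,0,0],"hand":-1},{"translation":[0.36,0.22,-0.65],"angular":[0,0,0],"hand":-1},{"translation":[0,0,0],"angular":[0,0,0],"hand":-1},{"translation":[0,0,0],"angular":[0,0,0],"hand":-1}]'
python3 - <<'E'
from h import *
T,im=snap("wrist","w20"); print(r.read_state()["ft_force"],r.read_state()["joint_positions"])
cv2.imwrite("pics/w20z.png",cv2.resize(im[150:300,220:420],None,fx=4,fy=4,interpolation=cv2.INTER_CUBIC)[:,:,::-1])
yaw=np.radians(32.36);ex=np.array([np.cos(yaw),np.sin(yaw),0]);ey=np.array([-ex[1],ex[0],0]);c=np.array([.4589,.3392,0])
P=T[:3,3]-c; print("tcp box",P@ex,P@ey,P[2], "tilt",np.degrees(np.arcsin(T[:3,0]@ex)))
E
```

```text
time: 24.3
ee_pos: [0.3484, 0.2692, 0.102]
eef_rot: [-0.154, 0.521, 0.234, 0.806]
ft_force: [-0.0, 0.0, 0.6]
width: 0.0006
[-0.5121  0.2354  1.104 ] [-0.6307 -0.1786 -0.206   2.406   0.1633  0.5095  1.172 ]
tcp box -0.13078738233270862 3.193936896498869e-05 0.10197684238113677 tilt 24.190718582089
```

View pics/w20z.png

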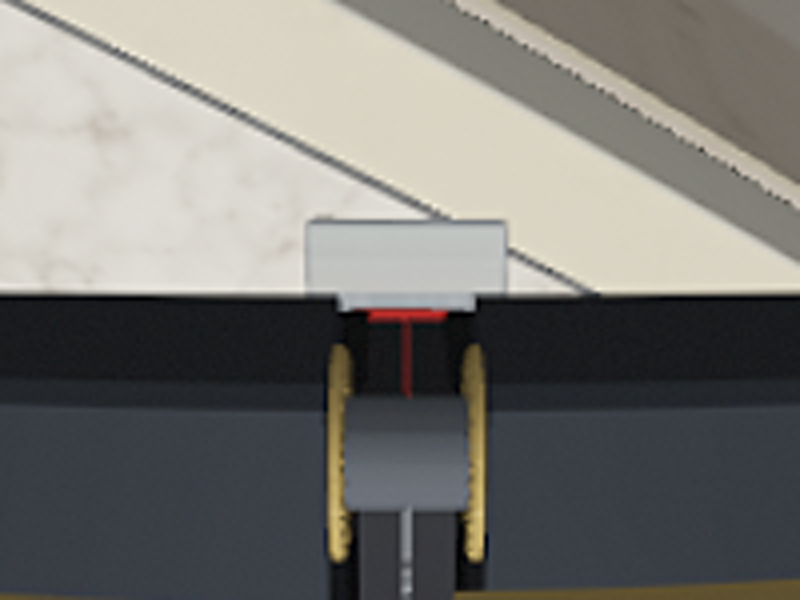

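The tilted pose ran into the joint 4 limit: z stopped at 0.102 instead of 0.080, with no contact. I take most of the tilt back and check where I am.

```bash
python3 -m pendant '[{"translation":[0,0,0],"angular":[-4.28,6.76,0],"hand":-1},{"translation":[0,0,0],"angular":[-4.28,6.76,0],"hand":-1},{"translation":[0,0,0],"angular":[0,0,0],"hand":-1},{"translation":[0,0,0],"angular":[0,0,0],"hand":-1}]'
python3 - <<'E'
from h import *
T=tool(); print(r.read_state()["ft_force"],r.read_state()["joint_positions"])
yaw=np.radians(32.36);ex=np.array([np.cos(yaw),np.sin(yaw),0]);ey=np.array([-ex[1],ex[0],0]);c=np.array([.4589,.3392,0])
P=T[:3,3]-c; print("tcp box",P@ex,P@ey,P[2], "tilt",np.degrees(np.arcsin(T[:3,0]@ex)))
E
```

```text
time: 24.75
ee_pos: [0.3484, 0.2692, 0.1014]
eef_rot: [-0.185, 0.627, 0.211, 0.726]
ft_force: [0.5, -0.4, -0.9]
width: 0.0004
[ 0.4788 -0.3865 -0.8885] [-0.6514 -0.0157 -0.136   2.1993  0.0465  0.8181  1.3229]
tcp box -0.13083978636363564 -9.089358630965586e-06 0.10144419133429891 tilt 8.291898948162464
```

```bash
python3 -m pendant '[{"translation":[0.2,0.1,-0.8],"angular":[0,0,0],"hand":-1},{"translation":[0.15,0.12,-0.8],"angular":[0,0,0],"hand":-1},{"translation":[0.16,0.1,-0.45],"angular":[0,0,0],"hand":-1},{"translation":[0.17,0.11,-0.45],"angular":[0,0,0],"hand":-1},{"translation":[0.26,0.17,-0.37],"angular":[0,0,0],"hand":-1},{"translation":[0.27,0.17,-0.37],"angular":[0,0,0],"hand":-1},{"translation":[0,0,0],"angular":[0,0,0],"hand":-1}]'
python3 - <<'E'
from h import *
T,im=snap("wrist","w21"); print(r.read_state()["ft_force"],r.read_state()["joint_positions"])
cv2.imwrite("pics/w21z.png",cv2.resize(im[150:300,220:420],None,fx=4,fy=4,interpolation=cv2.INTER_CUBIC)[:,:,::-1])
yaw=np.radians(32.36);ex=np.array([np.cos(yaw),np.sin(yaw),0]);ey=np.array([-ex[1],ex[0],0]);c=np.array([.4589,.3392,0])
P=T[:3,3]-c; print("tcp box",P@ex,P@ey,P[2], "tilt",np.degrees(np.arcsin(T[:3,0]@ex)))
E
```

```text
time: 25.45
ee_pos: [0.3605, 0.2765, 0.0687]
eef_rot: [-0.185, 0.628, 0.21, 0.726]
ft_force: [-0.5, -0.2, -0.4]
width: 0.0002
[-0.4255  0.3092 -0.4765] [-0.6504  0.0706 -0.1324  2.1937  0.0652  0.7409  1.3124]
tcp box -0.11666644063992065 -0.0003165693815098473 0.06873351898347686 tilt 8.150949574274073
```

View pics/w21z.png

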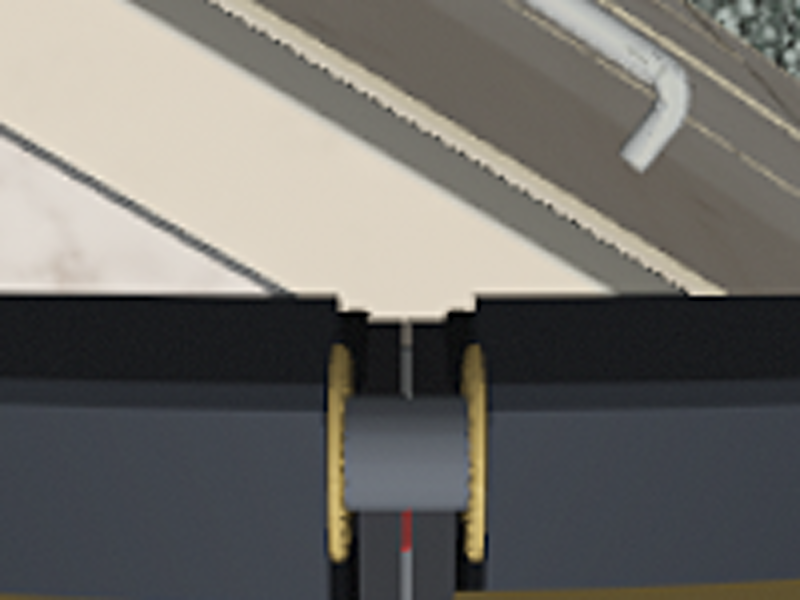

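```bash
python3 -m pendant '[{"translation":[0.3,0.19,-0.25],"angular":[0,0,0],"hand":-1},{"translation":[0.3,0.19,-0.2],"angular":[0,0,0],"hand":-1},{"translation":[0.33,0.21,-0.1],"angular":[0,0,0],"hand":-1},{"translation":[0.33,0.21,0],"angular":[0,0,0],"hand":-1},{"translation":[0,0,0],"angular":[0,0,0],"hand":-1}]'
python3 - <<'E'
from h import *
T=tool(); print(r.read_state()["ft_force"])
yaw=np.radians(32.36);ex=np.array([np.cos(yaw),np.sin(yaw),0]);ey=np.array([-ex[1],ex[0],0]);c=np.array([.4589,.3392,0])
P=T[:3,3]-c; print("tcp box",P@ex,P@ey,P[2], "tilt",np.degrees(np.arcsin(T[:3,0]@ex)))
E
```

```text
time: 26.0
ee_pos: [0.3736, 0.2849, 0.0638]
eef_rot: [-0.185, 0.628, 0.21, 0.726]
ft_force: [-0.5, -0.3, 0.3]
width: 0.0002
[-0.5275 -0.2854  0.2536]
tcp box -0.10114285480575895 -0.00024363922165116748 0.06378960969972837 tilt 8.216577459752939
```

```bash
python3 -m pendant '[{"translation":[0.25,0.16,0],"angular":[0,0,0],"hand":-1},{"translation":[0.25,0.16,0],"angular":[0,0,0],"hand":-1},{"translation":[0,0,0],"angular":[0,0,0],"hand":-1}]'
python3 - <<'E'
from h import *
T,im=snap("wrist","w22"); print(r.read_state()["ft_force"])
yaw=np.radians(32.36);ex=np.array([np.cos(yaw),np.sin(yaw),0]);ey=np.array([-ex[1],ex[0],0]);c=np.array([.4589,.3392,0])
P=T[:3,3]-c; print("tcp box",P@ex,P@ey,P[2], "tilt",np.degrees(np.arcsin(T[:3,0]@ex)))
_,im=snap("scene","s22");cv2.imwrite("pics/s22z.png",cv2.resize(im[185:245,230:300],None,fx=8,fy=8,interpolation=cv2.INTER_CUBIC)[:,:,::-1])
E
```

```text
time: 26.3
ee_pos: [0.3756, 0.2861, 0.0629]
eef_rot: [-0.186, 0.63, 0.209, 0.724]
ft_force: [-14.8, -9.0, 13.8]
width: 0.0004
[-15.6428  -8.7125  12.8661]
tcp box -0.09877813387540892 -0.0003160920718993598 0.06288159796018869 tilt 7.795316311753094
```

View pics/w22.png

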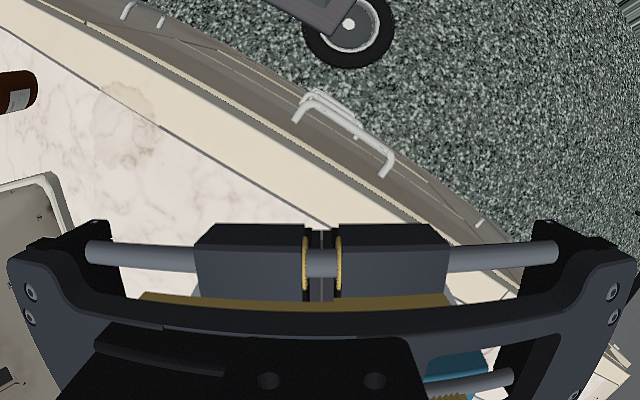

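View pics/s22z.png

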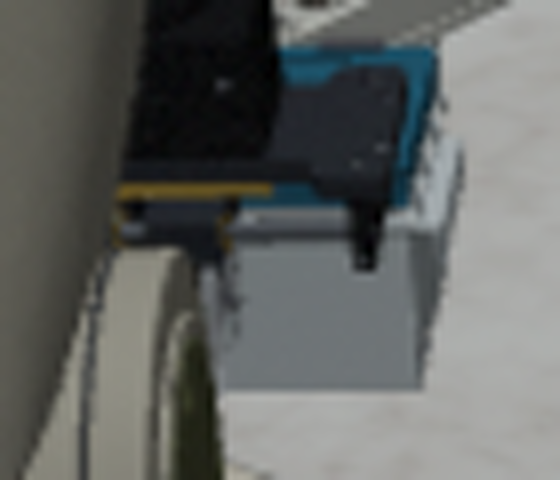

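Contact shows about 17 N along −x and 13 N upward, which is more than the lever alone should need. I back off and look before pressing further.

```bash
python3 -m pendant '[{"translation":[-0.5,-0.32,0.2],"angular":[0,0,0],"hand":-1},{"translation":[-1.5,-1,2],"angular":[0,0,0],"hand":-1},{"translation":[-1,-0.6,4],"angular":[-4.28,6.76,0],"hand":-1},{"translation":[0,0,4.5],"angular":[0,0,0],"hand":-1},{"translation":[2,1.3,4],"angular":[0,0,0],"hand":-1},{"translation":[3,1.9,1],"angular":[0,0,0],"hand":-1},{"translation":[3,1.9,0],"angular":[0,0,0],"hand":-1},{"translation":[1.5,1,0],"angular":[0,0,0],"hand":-1},{"translation":[0,0,0],"angular":[0,0,0],"hand":-1},{"translation":[0,0,0],"angular":[0,0,0],"hand":-1}]'
python3 - <<'E'
from h import *
T,im=snap("wrist","w23"); print(T[:3]);np.save("T23.npy",T)
cv2.imwrite("pics/w23z.png",cv2.resize(im[70:220,230:420],None,fx=4,fy=4,interpolation=cv2.INTER_CUBIC)[:,:,::-1])
E
```

```text
time: 27.4
ee_pos: [0.4441, 0.33, 0.2163]
eef_rot: [-0.198, 0.673, 0.198, 0.685]
ft_force: [0.3, 0.3, -0.4]
width: 0.0006
[[ 0.0165 -0.5382  0.8427  0.4441]
 [ 0.0047  0.8428  0.5382  0.33  ]
 [-0.9999 -0.0049  0.0164  0.2163]]
```

View pics/w23z.png

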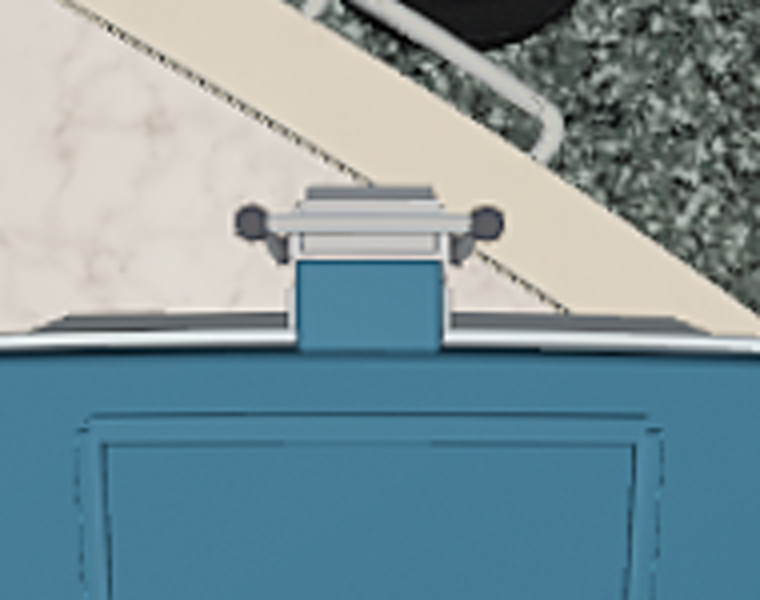

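The lever is now nearly down: only a thin strip shows beyond the keeper, at zoomed rows 187–197. I'll compare that strip with the model for different lever angles.

Run:
```python
from h import *
yaw=np.radians(32.36);ex=np.array([np.cos(yaw),np.sin(yaw),0]);ey=np.array([-ex[1],ex[0],0]);c=np.array([.4589,.3392,0])
T=np.load("T23.npy")
W=lambda x,y,z:c+ex*x+ey*y+np.array([0,0,z])
z4=lambda P:((proj("wrist",P,T)[0][::-1]-[230,70])*4).round(1)
print("lip t/l",z4(W(-.088,0,.103)),z4(W(-.088,0,.106)),"lip outer",z4(W(-.0895,0.014,.103)))
print("barL tight",z4(W(-.0825,-.024,.0965)),z4(W(-.0825,-.024,.0995)))
print("rim",z4(W(-.058,-.03,.085)), "lid top front tight/loose",z4(W(-.058,.03,.103)),z4(W(-.058,.03,.1065)))
for ph in (0,.1,.2,.3,.4,.6,.8,1.):
    s,co=np.sin(ph),np.cos(ph)
    g=lambda a,b:W(-.082-a*s-b*co,0,.07-a*co+b*s)
    print(ph,"tip",z4(g(.049,0)),"tip outer3",z4(g(.049,.003)),"tip7",z4(g(.049,.007)),"pad",z4(g(.032,.007)),"hinge L",z4(W(-.082-.014*s+.005*co,-.0203,.07-.014*co-.005*s)))
```

```text
lip t/l [367.1 197.7] [367.  197.6] lip outer [437.2 190.9]
barL tight [250.6 224.7] [249.2 224.9]
rim [229.2 336. ] lid top front tight/loose [513.8 346.9] [515.7 348.9]
0 tip [368.  220.8] tip outer3 [368.  209.6] tip7 [368.1 194.7] pad [367.9 194.4] hinge L [282.4 244. ]
0.1 tip [368.  202.6] tip outer3 [368.1 191.5] tip7 [368.1 176.6] pad [367.9 181.9] hinge L [282.5 238.1]
0.2 tip [368.1 184.5] tip outer3 [368.1 173.5] tip7 [368.2 158.7] pad [368.  169.8] hinge L [282.6 232. ]
0.3 tip [368.2 166.6] tip outer3 [368.2 155.8] tip7 [368.2 141.2] pad [368. 158.] hinge L [282.6 225.9]
0.4 tip [368.2 149.1] tip outer3 [368.2 138.5] tip7 [368.3 124.3] pad [368.  146.8] hinge L [282.6 219.7]
0.6 tip [368.3 115.7] tip outer3 [368.3 105.7] tip7 [368.4  92.4] pad [368.1 126.1] hinge L [282.4 207.6]
0.8 tip [368.4  85. ] tip outer3 [368.4  76.1] tip7 [368.4  64. ] pad [368.1 108.4] hinge L [282.1 196. ]
1.0 tip [368.4  58.1] tip outer3 [368.4  50.5] tip7 [368.4  40.2] pad [368.1  94.6] hinge L [281.6 185.4]
```

Run:
```python
from h import *
_,im=snap("scene","s24")
a=cv2.imread("pics/s15.png")[185:235,240:300]; b=im[185:235,240:300,::-1]
cv2.imwrite("pics/cmp.png",cv2.resize(np.vstack([a,b]),None,fx=6,fy=6,interpolation=cv2.INTER_CUBIC))
```

```text
(no output)
```

View pics/cmp.png

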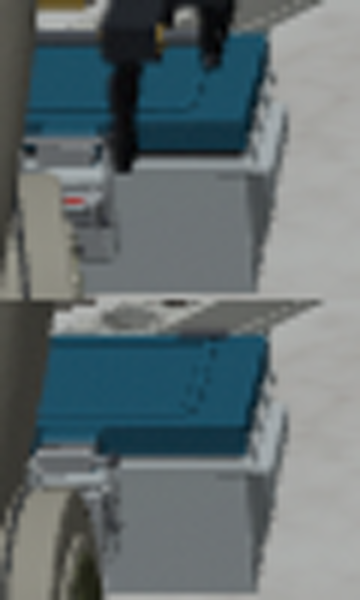

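```bash
python3 -m pendant '[{"translation":[-2.4,-1.5,0],"angular":[0,0,0],"hand":-1},{"translation":[-3.2,-2,0],"angular":[0,0,0],"hand":-1},{"translation":[-2.5,-1.6,0],"angular":[0,0,0],"hand":-1},{"translation":[0,0,0],"angular":[0,0,0],"hand":-1},{"translation":[0,0,0],"angular":[0,0,0],"hand":-1}]'
python3 - <<'E'
from h import *
T,im=snap("wrist","w25"); np.save("T25.npy",T); print(T[:3])
cv2.imwrite("pics/w25z.png",cv2.resize(im[150:260,260:400],None,fx=5,fy=5,interpolation=cv2.INTER_CUBIC)[:,:,::-1])
for n in ["bail_bar","keeper_seat","keeper_lip","lever_pad","bail_hinge","lever_pivot"]:
    print(n,[(np.round(x["point"],1).tolist(),round(x["confidence"],2)) for x in r.mark_of("wrist",n)[:2]])
yaw=np.radians(32.36);ex=np.array([np.cos(yaw),np.sin(yaw),0]);ey=np.array([-ex[1],ex[0],0]);c=np.array([.4589,.3392,0])
W=lambda x,y,z:c+ex*x+ey*y+np.array([0,0,z])
z5=lambda P:((proj("wrist",P,T)[0][::-1]-[260,150])*5).round(1)
print("lip",z5(W(-.0895,0.014,.103)),"bar",z5(W(-.0825,-.024,.0965)),z5(W(-.0825,.024,.0965)),"pivot",z5(W(-.082,0,.07)))
for ph in (0,.05,.1,.2,.3):
    s,co=np.sin(ph),np.cos(ph)
    g=lambda a,b:W(-.082-a*s-b*co,0,.07-a*co+b*s)
    print(ph,"tip",z5(g(.049,0)),"tip7",z5(g(.049,.007)),"pad",z5(g(.032,.007)))
E
```

```text
time: 28.0
ee_pos: [0.3629, 0.2787, 0.2171]
eef_rot: [-0.198, 0.672, 0.198, 0.685]
ft_force: [0.3, -0.7, 0.3]
width: 0.0006
[[ 0.0181 -0.5383  0.8426  0.3629]
 [ 0.0056  0.8428  0.5383  0.2787]
 [-0.9998 -0.005   0.0183  0.2171]]
bail_bar []
keeper_seat []
keeper_lip []
lever_pad [([212.8, 322.7], 0.88)]
bail_hinge [([230.8, 323.2], 0.75)]
lever_pivot [([230.4, 317.5], 0.6)]
lip [386.5 403.7] bar [171.5 426.1] [439.9 427.6] pivot [306.4 380. ]
0 tip [307.4 306.6] tip7 [307.6 276.6] pad [307.2 298.4]
0.05 tip [307.5 296.2] tip7 [307.6 266.6] pad [307.3 291.8]
0.1 tip [307.5 286. ] tip7 [307.6 256.8] pad [307.3 285.3]
0.2 tip [307.6 266. ] tip7 [307.7 237.7] pad [307.3 272.9]
0.3 tip [307.7 246.8] tip7 [307.8 219.6] pad [307.4 261.4]
```

View pics/w25z.png

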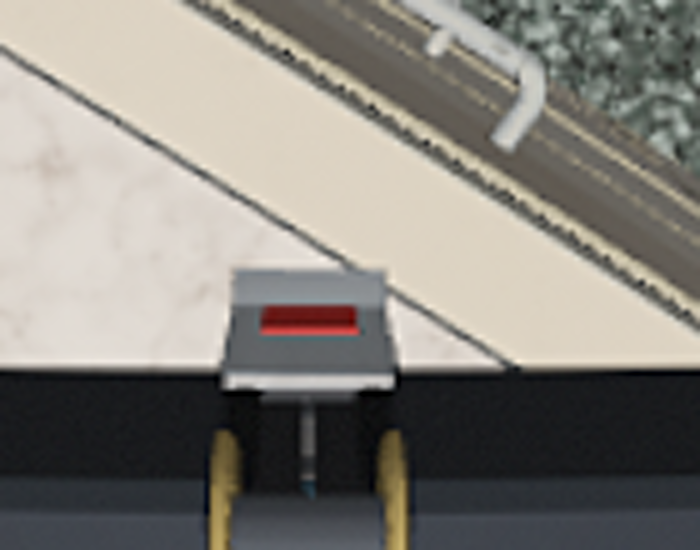

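The lever_pad mark is at row 213 in the full image and the red patch at about 214. The model puts the pad at about row 210 for a fully down lever, and further from the observed rows for any raised angle, so the lever is flat. The arm is clear of everything, so I hand in.

Run:
```python
from h import *
s=r.read_state(); print(s["time"],s["ft_force"],s["ee_pos"])
print(r.close_job())
```

```text
28.35 [-0.1978 -0.0336 -0.326 ] [0.3634 0.2791 0.2162]
the job is handed in; nothing more can be done
None
```

The job is handed in at 28.35 s; no verdict was reported. The bur box is in the transport box, the lid is shut, the loop is hooked over the keeper and the lever is pressed down.

**What I did**
- I laid the bur box flat on the transport box's floor, turned a quarter turn so the gripper body cleared the open lid.
- I pushed the lid forward from behind until it sank shut by itself.
- I lifted the wire loop by its bar heads over the lip into the keeper's slot, then pressed the lever down with closed fingertips.

**Last checks**
- **Bur box:** it lay flat with clearance on all sides when last seen, before the lid closed; the lid has hidden it since.
- **Loop:** the bar was seen in the slot behind the keeper lip, both before and after pressing the lever.
- **Lever:** its position in the final wrist view fits an angle of about 0.
- **Lid:** the seal gap in the scene view is visibly smaller than when the lid lay loose. I judged this by eye and did not measure the lid angle itself.
- **Robot:** it was clear of everything, with wrist force about 0.
- **Bottles and carton:** I never went near them, but did not measure their positions again at the end.

**What did not go as planned**
- My first approach to the lever, tilted 24°, ran into a joint limit before touching it. I finished with about 8° of tilt.
- The final press read about 17 N horizontally and 13 N upward, more than the roughly 6 N stated. I took this as the lever against its stop and backed off at once.
- In the final lever check the pad sat 3 to 4 pixels past the model's fully down position, which I put down to calibration.

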